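Thread the parts of a stripped hub on their keepers in order

TASK

Put the parts of the stripped hub on the two keeper posts so that they stay in assembly order. On the keeper with the square foot thread the flange first, flat on the foot, then the sleeve on the flange, then the ball bearing on the sleeve; on the keeper with the round foot thread the gear wheel, flat on the foot, and close it with the cap, mouth down over the post. Leave the grease jar and the oil bottle standing.

Things in the scene. Friction and masses are not known exactly. Their poses are not given: they have to be found in the camera images.
- square_foot_top (a point): Keeper with the square foot, fixed to the bench: grey foot 90 x 90 mm, 8 mm thick, with an upright steel post of 14 mm diameter in its middle that stands 50 mm above the foot's top (58 mm above the bench) and tapers over its last 7 mm. The point is on the post's axis at the foot's upper face, 8 mm above the bench; z is up, x and y run along the foot's sides.
- round_foot_top (a point): Keeper with the round foot, fixed to the bench: grey disc of 92 mm diameter, 8 mm thick, with an upright steel post of 14 mm diameter in its middle that stands 30 mm above the foot's top (38 mm above the bench) and tapers over its last 7 mm. The point is on the post's axis at the foot's upper face, 8 mm above the bench; z is up.
- flange_mid (a point): Flange: the widest part, a flat steel disc of 66 mm diameter, 14 mm thick, with a 24 mm bore right through and six small dark bolt holes round it. Lies flat on the bench, about 0.28 kg. The point is its centre, on its axis and half-way up; z is its axis, up at the start; it is round, so yaw means nothing. 
- sleeve_mid (a point): Sleeve: the slimmest part, a plain steel tube of 34 mm outer diameter, 26 mm high, with a 24 mm bore right through. Stands upright on the bench, about 0.09 kg. The point is its centre, on its axis and half-way up; z is its axis, up at the start; it is round, so yaw means nothing. 
- bearing_mid (a point): Ball bearing: steel ring of 52 mm diameter, 15 mm thick, with a 24 mm bore right through and a black band with bright balls in its upper face. Lies flat on the bench, about 0.16 kg. The point is its centre, on its axis and half-way up; z is its axis, up at the start; it is round, so yaw means nothing. 
- gear_mid (a point): Gear wheel: toothed steel ring of 57 mm diameter over the teeth, 16 mm thick, with a 24 mm bore right through. Grips across its teeth. Lies flat on the bench, about 0.25 kg. The point is its centre, on its axis and half-way up; z is its axis, up at the start; it is round, so yaw means nothing. 
- cap_mid (a point): Cap: aluminium cylinder of 46 mm diameter, 26 mm high, closed on top, with a blind bore of 26 mm diameter and 18 mm depth from below; it stands mouth down on the bench, so that only its closed top with a fine dark ring is seen. About 0.12 kg. The point is its centre, on its axis and half-way up; z is its axis, up at the start; it is round, so yaw means nothing. 
- grease_jar_mid (a point): Bystander: grease jar with amber body and white lid, 52 mm diameter, 50 mm high, standing loose among the parts. The point is on its axis half-way up; z is up.
- oil_bottle_mid (a point): Bystander: slim white oil bottle with a red cap, 48 mm diameter, 150 mm high, standing loose beyond the parts. The point is on its axis half-way up; z is up.
Not all that is in view belongs to the job. What is shaped like the part that bears cap_mid but yellow is not meant.

How it is judged:
By the outcome, as a careful person would: the job done as asked, in the order asked, and still so for the second after the job is handed in, with the robot touching nothing.
It also fails if it takes over 102 s, if anything falls off the work surface, if the arm or the gripper's body presses on something with over 40 N, if the wrist force passes 120 N, or if a joint passes its speed limit or range.

ROBOT

A 6-joint arm with a two-finger parallel gripper is mounted at the origin on the work surface. World frame = base frame: x ahead of the robot, y to its left, z up, the work surface at z = 0. Lengths are in mm, angles in rad, forces in N, time in s.
With the tool pointing down it reaches from about 375 to 975 mm from the base axis. Payload 3.8 kg.
Tool frame: the origin (TCP) lies midway between the tips of the shut fingers; the grasp point (between the pads) lies 19 mm behind it; y points along the fingers, x is the direction in which the jaws open and shut, and the axes are right-handed (so a half turn about y gives the same grasp; the last joint's range is limited). The gripper opens to 85 mm and grips with 20 to 120 N. Pads are 22 mm wide; open, the fingers measure 114 mm over their backs; the gripper's body (76 mm by 85 mm) begins 54 mm behind the grasp point. The pads swing forward as they close: fully open they stand 13 mm farther back than shut.
Start: joints at [-1.269, 0.264, 1.604, -0, 1.274, -0.037], TCP at [224.334, -636.626, 231.28] pointing down, gripper open.
Joint ranges: [-2.63, 2.63], [-0.94, 2.18], [0.31, 2.57], [-1.31, 4.45], [0, 2.66], [-2.55, 2.55]. Speed limits (rad/s): [2.57, 2.57, 3.14, 3.14, 3.14, 3.14].

INTERFACE

Orientations are given as a rotation vector (axis times angle).
In Python, from workcell import robot, imaging gives the robot as it stands.
- The arm moves only by the tool step_arm, never from a script. Its argument "increments" is a list of rows, each an object of numbers: "jaw": the gripper command: -1 is fully open, 1 is shut, values between are in proportion; "tx", "ty", "tz": the shift along the tool's x, y, z in cm; "rx", "ry", "rz": the turn, a rotation vector about the tool's x, y, z in degrees. In form: [{"jaw": .., "tx": .., "ty": .., "tz": .., "rx": .., "ry": .., "rz": ..}, ...]. A call has 1 to 5 rows; each row is the pose to reach, as a shift and turn from the pose commanded when the call began, along the tool's axes at that moment; what a row does not reach only later rows make up. A row lasts 1/12 s, in which the tool goes at most 41.7 mm and 7.16 degrees, less where a joint would pass 70% of its speed; a pose out of reach is approached as far as the arm can. A call with a gripper value outside its range is refused whole. The fingers move at their own pace and stop on an object; "grip_force" is the grip in N (left out, the last holds). Time passes only in rows, so rows that repeat a pose let the fingers close. It gives the time, the measured TCP pose, the force and the opening at its end, in the units of the state.
- robot.read_state(): the state, without advancing time (a new reading comes with each control period).
- imaging.read_camera(name): name is "scene" or "top" or "wrist"; returns a dict with "image" (480x640x3 uint8, red, green, blue), "z_map" (480x640 float32, mm along the optical axis (not along the pixel's ray), 0 where there is no reading), "fx", "fy", "cx", "cy" (pixels), "dist_coeffs" ([k1, k2, p1, p2, k3] as OpenCV has them; the pictures are not rectified), "rvec" (rotation vector, rad) and "tvec" (3), from world to camera coordinates, as OpenCV has them. Camera axes: x right, y down, z forward; pixel columns grow to the right and rows downward; lengths in mm; the calibration is good to about 2 mm. A picture is of the moment at which its call begins.
- robot.job_done(): hands the job in, once; it reports no verdict.
The state is a dict: "clock": time; "qpos": joint angles; "joint_velocities": joint speeds; "tau": joint torques, N m; "eef_pos": TCP position; "tcp_rot": TCP orientation; "ft_force": force on the tool from outside, world axes, zero at the start; "torque": the same for the moment, N m; "grip_width": opening from 0.0 (shut) to 1.0 (fully open).
Only numpy, scipy, OpenCV 4.12 (cv2) and the standard library are available. Lean on these libraries where they do the work, as an engineer would, in place of code of your own. Each camera call takes 0.05 s, during which the arm holds its last target.

## Working session

There is one attempt and no reset: what is moved stays moved. The work goes in short steps, Python scripts to look and compute and a tool call to move; the robot and the scene stay as the last step left them, time stands still between calls to the robot, and variables do not carry over. Pictures are saved under pics/ and viewed, and the job is handed in when it is done.

Besides the shell and the picture viewer there is one more tool, called after "Request:" as name([rows], argument=value, ...), one row to a line, values as JSON. step_arm: Moves the arm, as the interface text tells. Its arguments: {"type":"object","properties":{"increments":{"type":"array"},"grip_force":{"type":"number"}},"required":["increments"]}

```bash
ls; mkdir -p pics; cat > h.py <<'E'
import numpy as np, cv2
from workcell import robot, imaging
def cam(n):
    d=imaging.read_camera(n)
    d['K']=np.array([[d['fx'],0,d['cx']],[0,d['fy'],d['cy']],[0,0,1.]])
    d['D']=np.array(d['dist_coeffs'],float)
    d['R']=cv2.Rodrigues(np.array(d['rvec'],float))[0]; d['t']=np.array(d['tvec'],float).reshape(3)
    return d
def save(d,name): cv2.imwrite('pics/'+name,cv2.cvtColor(d['image'],cv2.COLOR_RGB2BGR))
def ray(d,uv):
    p=cv2.undistortPoints(np.array(uv,float).reshape(-1,1,2),d['K'],d['D']).reshape(-1,2)
    v=np.c_[p,np.ones(len(p))]@d['R']; o=-d['R'].T@d['t']
    return o,v
def onplane(d,uv,z):
    o,v=ray(d,uv); s=(z-o[2])/v[:,2]
    return o+v*s[:,None]
def proj(d,P):
    return cv2.projectPoints(np.array(P,float).reshape(-1,1,3),d['R'],d['t'],d['K'],d['D'])[0].reshape(-1,2)
def cloud(d):
    z=d['z_map']; v,u=np.mgrid[0:480,0:640]
    uv=np.c_[u.ravel(),v.ravel()].astype(float)
    p=cv2.undistortPoints(uv.reshape(-1,1,2),d['K'],d['D']).reshape(-1,2)
    P=np.c_[p,np.ones(len(p))]*z.reshape(-1,1)
    W=(P-d['t'])@d['R']; W[z.ravel()==0]=np.nan
    return W.reshape(480,640,3)
E
python3 - <<'E'
from h import *
for n in ['scene','top','wrist']:
    d=cam(n); save(d,n+'0.png'); print(n,d['fx'],d['fy'],d['D'],-d['R'].T@d['t'],d['R'][2], (d['z_map']>0).mean())
s=robot.read_state(); print(s)
E
```

```text
pics
scene 555.7615124679181 555.7615124679181 [-0.09013474  0.          0.          0.          0.        ] [1348.94341559  279.53297403  660.26005077] [-0.77783453 -0.24624143 -0.5782202 ] 0.9955338541666666
top 477.8322020392412 477.8322020392412 [0.02804402 0.         0.         0.         0.        ] [504.85029933  49.02925343 958.46205351] [ 0.0946279  -0.02779571 -0.99512459] 0.9960319010416666
wrist 394.19677770187377 394.19677770187377 [0.02500345 0.         0.         0.         0.        ] [ 300.47456124 -609.45263837  371.30674978] [-0.2988918  -0.10293897 -0.94871875] 0.99603515625
{'clock': 0.15, 'qpos': array([-1.26892019e+00,  2.64586717e-01,  1.60507423e+00, -8.95749070e-06,
        1.27369696e+00, -3.69367489e-02]), 'joint_velocities': array([-0.00041531, -0.00259007, -0.00415082, -0.00047844,  0.00070641,
       -0.00161831]), 'tau': array([ 1.97964332e-04, -5.15906060e+01, -3.67958772e+01, -1.12452092e-04,
        8.01819144e-03,  5.82358481e-06]), 'eef_pos': array([ 224.15012029, -636.08969151,  230.23604706]), 'tcp_rot': array([-1.34955723,  0.95710356, -0.95477503]), 'ft_force': array([ 0.24572599,  0.187984  , -0.07610955]), 'torque': array([ 0.0269962 ,  0.00189741, -0.02732211]), 'grip_width': 0.9997130156474773}
```

View pics/top0.png

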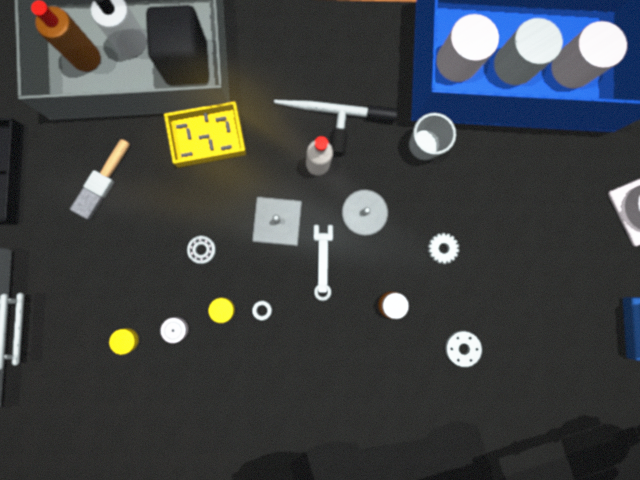

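View pics/scene0.png

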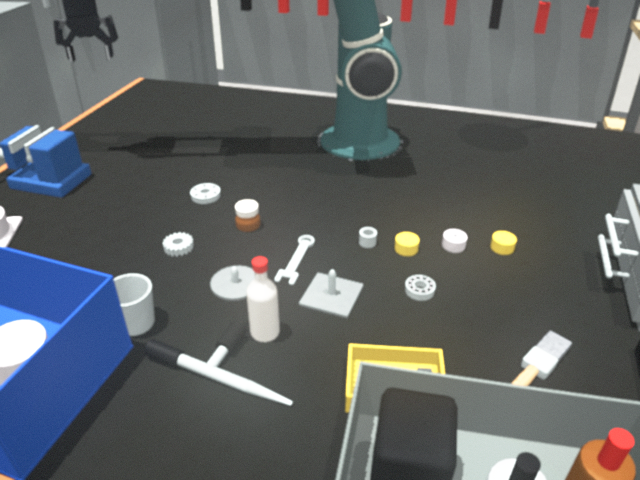

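```bash
python3 - <<'E'
from h import *
s=robot.read_state()
print(cv2.Rodrigues(s['tcp_rot'])[0])
E
```

```text
[[ 3.32369706e-01 -5.33008417e-04  9.43149031e-01]
 [-9.43147531e-01  1.68288154e-03  3.32370129e-01]
 [-1.76436417e-03 -9.99998442e-01  5.66332693e-05]]
```

The top view shows the bearing at (201,250), sleeve at (262,310), flange at (464,349), gear at (444,248), square keeper at (277,220), round keeper at (365,212), jar at (395,306) and bottle at (319,156).

There are three cap-shaped candidates: (123,342) yellow, (173,330) white/aluminium and (221,310) yellow. The one at (173,330) fits because it isn't yellow. I'll confirm it in a crop.

```bash
python3 - <<'E'
from h import *
d=cam('top'); im=d['image']; np.savez('top0.npz',im=im)
hsv=cv2.cvtColor(im,cv2.COLOR_RGB2HSV)
W=cloud(d)
m=((hsv[...,2]>95)).astype(np.uint8)*255
seeds={'bearing':(201,250,15),'cap':(173,330,26),'sleeve':(262,310,26),'jar':(395,306,50),'flange':(464,349,14),'gear':(444,248,16),'sq':(290,232,8),'rd':(365,225,8),'yl':(123,342,26),'yr':(221,310,26),'wrench':(323,262,6)}
cs,_=cv2.findContours(m,cv2.RETR_EXTERNAL,cv2.CHAIN_APPROX_NONE)
for n,(u,v,z) in seeds.items():
    c=min(cs,key=lambda c:-cv2.pointPolygonTest(c,(u,v),True))
    (cu,cv_),r=cv2.minEnclosingCircle(c)
    e=cv2.fitEllipse(c); 
    P=onplane(d,c.reshape(-1,2),z)
    (cx,cy),R=cv2.minEnclosingCircle(P[:,:2].astype(np.float32))
    mk=np.zeros(m.shape,np.uint8); cv2.drawContours(mk,[c],-1,255,-1)
    zz=W[mk>0][:,2]
    ec=onplane(d,[e[0]],z)[0]
    print(n,len(c),'px',np.round(e[0],1),'circ',np.round([cx,cy,2*R],1),'ell',np.round(ec[:2],1),'zmed',np.nanmedian(zz).round(1),'zmax',np.nanmax(zz).round(1), cv2.contourArea(c),'rad',np.hypot(*ec[:2]).round(0))
c=im[190:370,90:490]; cv2.imwrite('pics/crop0.png',cv2.resize(cv2.cvtColor(c,cv2.COLOR_RGB2BGR),(800,360)))
c=im[280:370,90:240]; cv2.imwrite('pics/cropcap.png',cv2.resize(cv2.cvtColor(c,cv2.COLOR_RGB2BGR),None,fx=5,fy=5,interpolation=cv2.INTER_CUBIC))
E
```

```text
bearing 81 px [200.7 249.3] circ [568.9 238.7  57.7] ell [568.8 238.9] zmed 13.6 zmax 23.0 636.5 rad 617.0
cap 75 px [173.3 329.8] circ [414.8 283.9  52.6] ell [414.1 284.1] zmed 25.0 zmax 30.8 552.5 rad 502.0
sleeve 56 px [261.4 310.1] circ [451.5 117.4  39.3] ell [451.4 117.5] zmed 2.0 zmax 29.7 303.0 rad 466.0
jar 78 px [394.6 305.3] circ [ 462.6 -135.1   54.3] ell [ 462.5 -135.4] zmed 48.9 zmax 54.3 582.0 rad 482.0
flange 103 px [463.7 348.7] circ [ 378.2 -276.9   72.1] ell [ 377.7 -276.9] zmed 13.0 zmax 19.1 1015.5 rad 468.0
gear 91 px [443.4 247.8] circ [ 574.8 -241.3   63.7] ell [ 574.7 -241.3] zmed 14.6 zmax 21.6 717.5 rad 623.0
sq 176 px [276.7 220.8] circ [627.   90.4 125.6] ell [627.3  90.8] zmed 7.4 zmax 60.4 2052.0 rad 634.0
rd 130 px [364.5 212.1] circ [646.6 -85.5  94.6] ell [646.3 -85.4] zmed 7.5 zmax 41.9 1642.0 rad 652.0
yl 79 px [122.8 340.9] circ [393.4 377.2  55.7] ell [393.6 377.7] zmed 24.8 zmax 30.1 595.5 rad 546.0
yr 75 px [220.8 309.9] circ [451.7 195.1  51.1] ell [451.6 195.3] zmed 25.0 zmax 31.7 529.5 rad 492.0
wrench 194 px [322.7 257.3] circ [546.9  -2.6 154.1] ell [554.9  -1.5] zmed 5.8 zmax 12.1 922.0 rad 555.0
```

View pics/cropcap.png

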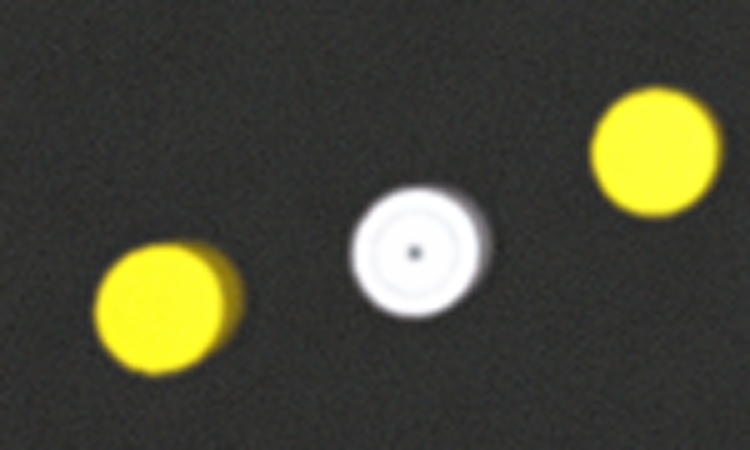

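View pics/crop0.png

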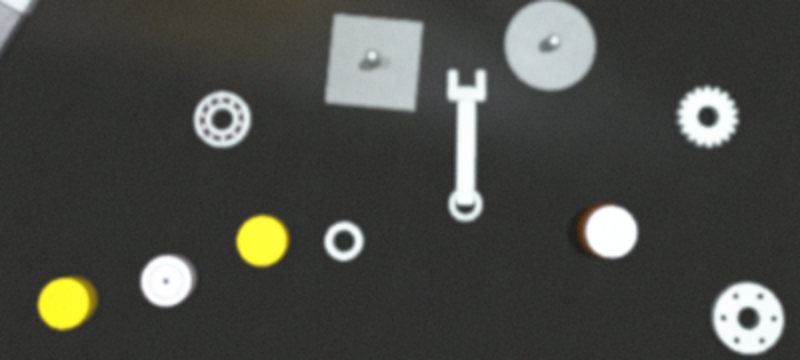

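The crop confirms the aluminium cap at (173,330): it has the fine dark ring, and its neighbours at (123,342) and (221,310) are yellow. Next I'll cross-check positions from both cameras' depth data and rays.

```bash
python3 - <<'E'
from h import *
ap={'bearing':(569,239,15,26),'cap':(415,284,26,23),'sleeve':(451.5,117.4,26,17),'jar':(462.6,-135,50,26),'flange':(378,-277,14,33),'gear':(575,-241,16,28.5),'sqpost':(627,90.5,55,7),'rdpost':(646,-85,36,7),'sqfoot':(627,90.5,8,64),'rdfoot':(646,-85.4,8,46)}
for cn in ['top','scene']:
    d=cam(cn); W=cloud(d); V=d['image'].max(2)
    for n,(x,y,z,r) in ap.items():
        m=(np.hypot(W[...,0]-x,W[...,1]-y)<r+12)&(abs(W[...,2]-z)<(5 if r<10 else 3.5))&(V>110)
        uv=np.argwhere(m)[:,::-1]
        if len(uv)<3: print(cn,n,'few');continue
        P=W[m]; P2=onplane(d,uv,z)
        (cx,cy),R=cv2.minEnclosingCircle(P2[:,:2].astype(np.float32))
        print(cn,n,len(P),'mean',P2[:,:2].mean(0).round(1),'circ',np.round([cx,cy,2*R],1),'z',np.median(P[:,2]).round(1))
    # bottle
    h=cv2.cvtColor(d['image'],cv2.COLOR_RGB2HSV); m=(h[...,1]>150)&((h[...,0]<8)|(h[...,0]>172))&(h[...,2]>90)&(abs(W[...,0]-760)<90)&(abs(W[...,1])<100)
    if m.sum(): print('bottle cap',np.nanmedian(W[m],0).round(0),m.sum())
E
```

```text
top bearing 410 mean [569.9 239.2] circ [569.9 238.9  52.3] z 14.9
top cap 440 mean [413.3 284.7] circ [413.5 284.6  45.6] z 25.6
top sleeve 121 mean [450.9 118.3] circ [450.5 117.9  33.9] z 25.6
top jar 445 mean [ 461.7 -135.4] circ [ 461.7 -135.7   46.2] z 49.6
top flange 769 mean [ 377.7 -276.6] circ [ 378.1 -276.5   66.4] z 13.8
top gear 485 mean [ 574.4 -242.3] circ [ 574.5 -241.7   60.1] z 15.8
top sqpost 36 mean [628.2  91.4] circ [628.3  91.6  13. ] z 55.2
top rdpost 35 mean [646.9 -84.6] circ [646.6 -84.1  13.2] z 35.0
top sqfoot 1859 mean [628.   91.3] circ [627.3  82.4 136.2] z 7.6
top rdfoot 1448 mean [646.9 -84.9] circ [647.4 -84.6  91.5] z 7.7
bottle cap [747.  10. 149.] 147
scene bearing 388 mean [571.3 240.4] circ [571.4 240.3  57.5] z 15.4
scene cap 254 mean [418.9 287. ] circ [419.3 286.7  49.6] z 24.8
scene sleeve 93 mean [455.2 119.3] circ [455.7 117.9  38.3] z 24.9
scene jar 231 mean [ 466.  -134.2] circ [ 466.8 -135.    50.6] z 49.3
scene flange 319 mean [ 380.5 -274.5] circ [ 380.8 -274.8   69.7] z 13.7
scene gear 339 mean [ 577.6 -238.4] circ [ 576.9 -238.2   62. ] z 15.4
scene sqpost 42 mean [632.8  93. ] circ [632.5  93.2  19. ] z 53.5
scene rdpost 31 mean [651.4 -82.8] circ [653.1 -83.5  17.9] z 34.4
scene sqfoot 1598 mean [634.6  93.4] circ [632.6  83.6 139.7] z 7.6
scene rdfoot 1015 mean [653.3 -88.9] circ [650.7 -85.2  94.1] z 8.4
bottle cap [756.  13. 148.] 61
```

Request:
step_arm([
  {"jaw": -1,"ry": 7},
  {"jaw": -1,"ry": 14},
  {"jaw": -1,"ry": 19.4},
  {"jaw": -1,"ry": 19.4},
])

```text
$.increments[0]: bad value
```

The top-camera circle fits match the given sizes (66, 52, 46 and 34 mm), and the heights are right. The scene camera is offset by a consistent (+3,+2) mm, which is within calibration and cancels between part and post. The move call was refused, probably because each row needs every field.

Request:
step_arm([
  {"jaw": -1,"tx": 0,"ty": 0,"tz": 0,"rx": 0,"ry": 7,"rz": 0},
  {"jaw": -1,"tx": 0,"ty": 0,"tz": 0,"rx": 0,"ry": 14,"rz": 0},
  {"jaw": -1,"tx": 0,"ty": 0,"tz": 0,"rx": 0,"ry": 19.4,"rz": 0},
  {"jaw": -1,"tx": 0,"ty": 0,"tz": 0,"rx": 0,"ry": 19.4,"rz": 0},
], grip_force=60)

```text
clock: 0.63
eef_pos: [224.3, -636.5, 231.1]
tcp_rot: [-1.208, 1.211, -1.211]
ft_force: [-0.1, -0.1, -0.1]
grip_width: 1.0
```

```bash
cat >> h.py <<'E'
def go(x,y,z):
    s=robot.read_state(); R=cv2.Rodrigues(s['tcp_rot'])[0]
    d=R.T@(np.array([x,y,z])-s['eef_pos'])/10
    print('tx ty tz',d.round(2),'eef',s['eef_pos'].round(1),'t',round(s['clock'],2),'w',round(s['grip_width']*85,1),'F',s['ft_force'].round(1),'q',s['qpos'].round(2))
    print('tilt', R.round(3).tolist())
E
python3 -c "
from h import *
go(378,-276.5,100)"
```

```text
tx ty tz [-36.03  13.12  15.29] eef [ 224.3 -636.5  231.1] t 0.63 w 85.0 F [-0.1 -0.1 -0.1] q [-1.27  0.26  1.6   0.    1.27  0.3 ]
tilt [[-0.002, -0.0, 1.0], [-1.0, 0.0, -0.002], [-0.0, -1.0, -0.0]]
```

Request:
step_arm([
  {"jaw": -1,"tx": -3.6,"ty": 1,"tz": 1.5,"rx": 0,"ry": 0,"rz": 0},
  {"jaw": -1,"tx": -7.2,"ty": 2,"tz": 3,"rx": 0,"ry": 0,"rz": 0},
  {"jaw": -1,"tx": -10.8,"ty": 3,"tz": 4.5,"rx": 0,"ry": 0,"rz": 0},
  {"jaw": -1,"tx": -14.4,"ty": 4,"tz": 6,"rx": 0,"ry": 0,"rz": 0},
  {"jaw": -1,"tx": -18,"ty": 5,"tz": 7.5,"rx": 0,"ry": 0,"rz": 0},
])

```text
clock: 1.05
eef_pos: [299.6, -455.0, 180.9]
tcp_rot: [-1.21, 1.207, -1.208]
ft_force: [0.2, 0.4, 0.3]
grip_width: 0.997
```

Request:
step_arm([
  {"jaw": -1,"tx": -3.6,"ty": 1.4,"tz": 1.6,"rx": 0,"ry": 0,"rz": 0},
  {"jaw": -1,"tx": -7.2,"ty": 2.8,"tz": 3.1,"rx": 0,"ry": 0,"rz": 0},
  {"jaw": -1,"tx": -10.8,"ty": 4.2,"tz": 4.7,"rx": 0,"ry": 0,"rz": 0},
  {"jaw": -1,"tx": -14.4,"ty": 5.6,"tz": 6.3,"rx": 0,"ry": 0,"rz": 0},
  {"jaw": -1,"tx": -18,"ty": 7,"tz": 7.8,"rx": 0,"ry": 0,"rz": 0},
])

```text
clock: 1.47
eef_pos: [377.8, -275.1, 111.1]
tcp_rot: [-1.21, 1.206, -1.208]
ft_force: [1.2, -0.5, 0.3]
grip_width: 1.0
```

```bash
python3 -c "
from h import *
d=cam('wrist'); save(d,'w1.png')
W=cloud(d); V=d['image'].max(2)
m=(np.hypot(W[...,0]-378,W[...,1]+277)<48)&(abs(W[...,2]-14)<4)&(V>110)
P=onplane(d,np.argwhere(m)[:,::-1],14)
print(m.sum(),P.mean(0),cv2.minEnclosingCircle(P[:,:2].astype(np.float32)),np.median(W[m][:,2]))
go(378,-276.5,-3)"
```

```text
6861 [ 379.06267163 -276.07813208   14.        ] ((378.06658935546875, -276.0123291015625), 33.006717681884766) 12.641338726604705
tx ty tz [ 0.98 11.05  0.07] eef [ 377.5 -267.6  107.6] t 1.52 w 84.8 F [-0.2  5.5 -1.3] q [-0.67 -0.02  2.16  0.01  1.    0.89]
tilt [[0.005, -0.003, 1.0], [-1.0, 0.008, 0.005], [-0.008, -1.0, -0.002]]
```

View pics/w1.png

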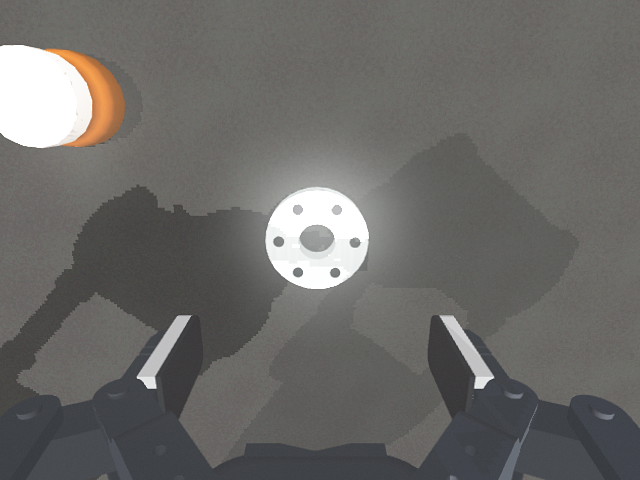

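The wrist view shows the flange at (317,238), which puts it at (378.1,-276.0) with a 66.0 mm diameter. That agrees with the top camera. Going down.

Request:
step_arm([
  {"jaw": -1,"tx": 0,"ty": 2,"tz": 0,"rx": 0,"ry": 0,"rz": 0},
  {"jaw": -1,"tx": 0,"ty": 5,"tz": 0,"rx": 0,"ry": 0,"rz": 0},
  {"jaw": -1,"tx": 0,"ty": 8,"tz": 0,"rx": 0,"ry": 0,"rz": 0},
  {"jaw": -1,"tx": 0,"ty": 10,"tz": 0,"rx": 0,"ry": 0,"rz": 0},
  {"jaw": -1,"tx": 0,"ty": 10.9,"tz": 0,"rx": 0,"ry": 0,"rz": 0},
])

```text
clock: 1.93
eef_pos: [375.3, -275.0, -0.5]
tcp_rot: [-1.211, 1.211, -1.203]
ft_force: [-0.6, 0.1, 1.0]
grip_width: 1.002
```

Request:
step_arm([
  {"jaw": -1,"tx": 0,"ty": 0.2,"tz": 0,"rx": 0,"ry": 0,"rz": 0},
  {"jaw": -1,"tx": 0,"ty": 0.4,"tz": 0,"rx": 0,"ry": 0,"rz": 0},
  {"jaw": -1,"tx": 0,"ty": 0.4,"tz": 0,"rx": 0,"ry": 0,"rz": 0},
])

```text
clock: 2.18
eef_pos: [378.1, -277.5, -0.8]
tcp_rot: [-1.209, 1.207, -1.21]
ft_force: [-0.1, 0.5, -0.0]
grip_width: 0.999
```

```bash
python3 -c "
from h import *
go(378.1,-276.2,-3)"
```

```text
tx ty tz [-0.13  0.22  0.  ] eef [ 378.1 -277.5   -0.8] t 2.18 w 85.0 F [-0.1  0.5 -0. ] q [-0.69  0.15  2.23  0.    0.76  0.88]
tilt [[0.001, 0.001, 1.0], [-1.0, -0.001, 0.001], [0.001, -1.0, 0.001]]
```

Request:
step_arm([
  {"jaw": -0.5,"tx": -0.1,"ty": 0.2,"tz": 0,"rx": 0,"ry": 0,"rz": 0},
  {"jaw": 1,"tx": -0.1,"ty": 0.2,"tz": 0,"rx": 0,"ry": 0,"rz": 0},
  {"jaw": 1,"tx": -0.1,"ty": 0.2,"tz": 0,"rx": 0,"ry": 0,"rz": 0},
  {"jaw": 1,"tx": -0.1,"ty": 0.2,"tz": 0,"rx": 0,"ry": 0,"rz": 0},
  {"jaw": 1,"tx": -0.1,"ty": 0.2,"tz": 0,"rx": 0,"ry": 0,"rz": 0},
], grip_force=70)

```text
clock: 2.6
eef_pos: [378.4, -276.6, -2.1]
tcp_rot: [-1.209, 1.206, -1.211]
ft_force: [-0.9, -0.0, 5.6]
grip_width: 0.727
```

```bash
python3 -c "
from h import *
go(378.1,-276.2,-3)
d=cam('wrist'); save(d,'w2.png')"
```

```text
tx ty tz [-0.04  0.09 -0.03] eef [ 378.4 -276.6   -2.1] t 2.6 w 61.8 F [-0.9 -0.   5.6] q [-0.68  0.15  2.23  0.    0.76  0.89]
tilt [[0.0, 0.002, 1.0], [-1.0, -0.002, 0.0], [0.002, -1.0, 0.002]]
```

View pics/w2.png

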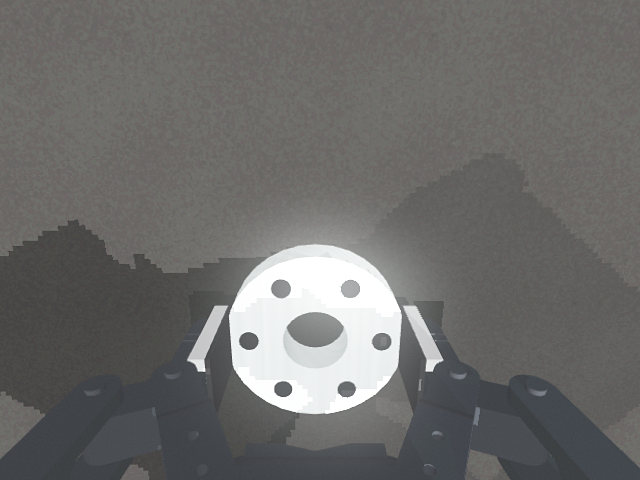

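Grip taken: the flange sits level between the pads at (315,335). Lifting.

Request:
step_arm([
  {"jaw": 1,"tx": 0,"ty": -1,"tz": 0,"rx": 0,"ry": 0,"rz": 0},
  {"jaw": 1,"tx": 0,"ty": -3,"tz": 0,"rx": 0,"ry": 0,"rz": 0},
  {"jaw": 1,"tx": 0,"ty": -6,"tz": 0,"rx": 0,"ry": 0,"rz": 0},
  {"jaw": 1,"tx": 0,"ty": -9,"tz": 0,"rx": 0,"ry": 0,"rz": 0},
  {"jaw": 1,"tx": 0,"ty": -11,"tz": 0,"rx": 0,"ry": 0,"rz": 0},
], grip_force=70)

```text
clock: 3.07
eef_pos: [377.9, -276.1, 109.5]
tcp_rot: [-1.209, 1.206, -1.211]
ft_force: [0.7, -0.2, -2.5]
grip_width: 0.733
```

```bash
python3 -c "
from h import *
go(628.1,91.4,108)
d=cam('wrist'); save(d,'w3.png')"
```

```text
tx ty tz [-36.74   0.13  25.04] eef [ 377.9 -276.1  109.5] t 3.07 w 62.3 F [ 0.7 -0.2 -2.5] q [-0.68 -0.02  2.16 -0.    1.    0.89]
tilt [[0.0, 0.002, 1.0], [-1.0, -0.002, 0.0], [0.002, -1.0, 0.002]]
```

View pics/w3.png

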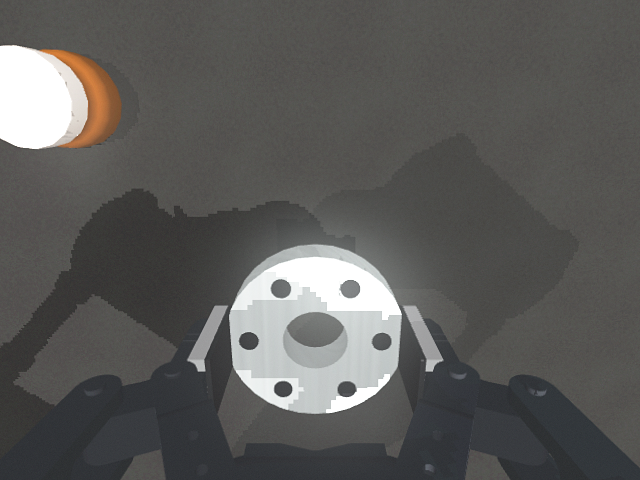

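Request:
step_arm([
  {"jaw": 1,"tx": -1.2,"ty": 0,"tz": 0.8,"rx": 0,"ry": 0,"rz": 0},
  {"jaw": 1,"tx": -3.6,"ty": 0,"tz": 2.5,"rx": 0,"ry": 0,"rz": 0},
  {"jaw": 1,"tx": -6.6,"ty": 0,"tz": 4.5,"rx": 0,"ry": 0,"rz": 0},
  {"jaw": 1,"tx": -9.6,"ty": 0,"tz": 6.5,"rx": 0,"ry": 0,"rz": 0},
  {"jaw": 1,"tx": -12.6,"ty": 0,"tz": 8.6,"rx": 0,"ry": 0,"rz": 0},
])

```text
clock: 3.53
eef_pos: [463.0, -148.2, 106.0]
tcp_rot: [-1.209, 1.21, -1.209]
ft_force: [1.4, -0.7, -2.9]
grip_width: 0.733
```

Request:
step_arm([
  {"jaw": 1,"tx": -3,"ty": 0,"tz": 2,"rx": 0,"ry": 0,"rz": 0},
  {"jaw": 1,"tx": -6,"ty": 0,"tz": 4.1,"rx": 0,"ry": 0,"rz": 0},
  {"jaw": 1,"tx": -9,"ty": 0,"tz": 6.1,"rx": 0,"ry": 0,"rz": 0},
  {"jaw": 1,"tx": -12,"ty": 0,"tz": 8.2,"rx": 0,"ry": 0,"rz": 0},
  {"jaw": 1,"tx": -15,"ty": 0,"tz": 10.2,"rx": 0,"ry": 0,"rz": 0},
])

```text
clock: 3.95
eef_pos: [565.3, 2.2, 105.8]
tcp_rot: [-1.21, 1.209, -1.208]
ft_force: [1.0, -0.2, -3.0]
grip_width: 0.73
```

Request:
step_arm([
  {"jaw": 1,"tx": -2.8,"ty": 0,"tz": 1.9,"rx": 0,"ry": 0,"rz": 0},
  {"jaw": 1,"tx": -5.4,"ty": 0,"tz": 3.7,"rx": 0,"ry": 0,"rz": 0},
  {"jaw": 1,"tx": -7.5,"ty": 0,"tz": 5.1,"rx": 0,"ry": 0,"rz": 0},
  {"jaw": 1,"tx": -8.7,"ty": 0,"tz": 5.9,"rx": 0,"ry": 0,"rz": 0},
  {"jaw": 1,"tx": -9.2,"ty": 0,"tz": 6.2,"rx": 0,"ry": 0,"rz": 0},
])

```text
clock: 4.37
eef_pos: [627.7, 94.2, 105.8]
tcp_rot: [-1.21, 1.208, -1.207]
ft_force: [0.7, -0.1, -2.5]
grip_width: 0.73
```

```bash
python3 -c "
from h import *
go(628.1,91.4,5)
d=cam('wrist'); save(d,'w4.png')
d=cam('scene'); save(d,'s4.png')
go(628.1,91.4,5)"
```

```text
tx ty tz [ 0.28 10.08  0.05] eef [627.7  94.2 105.8] t 4.37 w 62.1 F [ 0.7 -0.1 -2.5] q [0.11 0.29 1.81 0.   1.04 1.68]
tilt [[0.002, -0.0, 1.0], [-1.0, 0.0, 0.002], [-0.0, -1.0, -0.0]]
tx ty tz [ 0.12 10.07  0.16] eef [626.7  92.6 105.7] t 4.47 w 61.8 F [ 0.5 -0.4 -2.6] q [ 0.11  0.29  1.81 -0.    1.04  1.68]
tilt [[0.001, -0.001, 1.0], [-1.0, -0.001, 0.001], [0.001, -1.0, -0.001]]
```

View pics/w4.png

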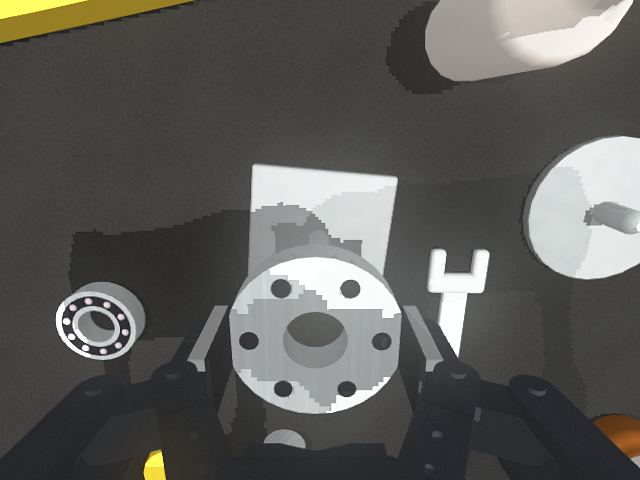

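View pics/s4.png

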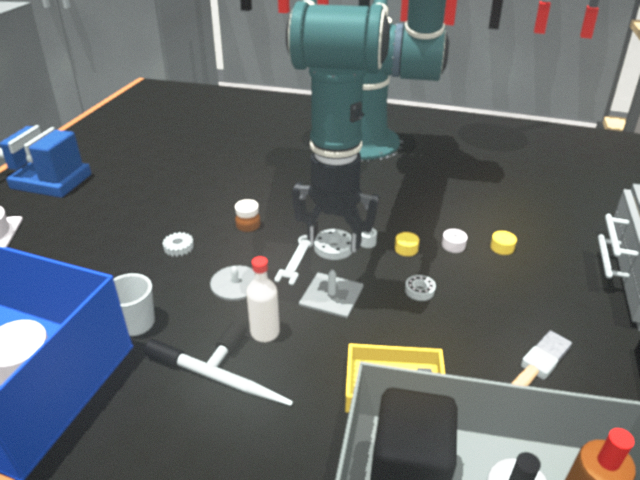

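Request:
step_arm([
  {"jaw": 1,"tx": 0.1,"ty": 1.5,"tz": 0.1,"rx": 0,"ry": 0,"rz": 0},
  {"jaw": 1,"tx": 0.1,"ty": 3,"tz": 0.1,"rx": 0,"ry": 0,"rz": 0},
  {"jaw": 1,"tx": 0.1,"ty": 4,"tz": 0.1,"rx": 0,"ry": 0,"rz": 0},
  {"jaw": 1,"tx": 0.1,"ty": 5,"tz": 0.1,"rx": 0,"ry": 0,"rz": 0},
  {"jaw": 1,"tx": 0.1,"ty": 6,"tz": 0.1,"rx": 0,"ry": 0,"rz": 0},
])

```text
clock: 4.88
eef_pos: [627.5, 90.3, 45.5]
tcp_rot: [-1.209, 1.21, -1.21]
ft_force: [0.6, -0.5, -2.6]
grip_width: 0.731
```

```bash
python3 -c "
from h import *
go(628.1,91.4,6)
d=cam('wrist'); save(d,'w5.png')"
```

```text
tx ty tz [-0.11  3.95  0.07] eef [627.5  90.3  45.5] t 4.88 w 62.2 F [ 0.6 -0.5 -2.6] q [ 0.1   0.36  1.85 -0.    0.93  1.68]
tilt [[-0.001, -0.001, 1.0], [-1.0, -0.0, -0.001], [0.0, -1.0, -0.001]]
```

View pics/w5.png

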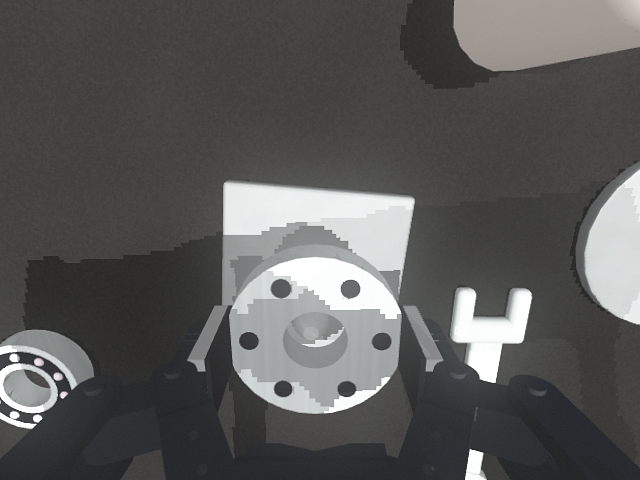

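The post tip shows inside the bore at (310,330), close to the bore centre at (315,340), with no side force. Continuing down.

Request:
step_arm([
  {"jaw": 1,"tx": -0.1,"ty": 1,"tz": 0.05,"rx": 0,"ry": 0,"rz": 0},
  {"jaw": 1,"tx": -0.1,"ty": 2,"tz": 0.05,"rx": 0,"ry": 0,"rz": 0},
  {"jaw": 1,"tx": -0.1,"ty": 3,"tz": 0.05,"rx": 0,"ry": 0,"rz": 0},
  {"jaw": 1,"tx": -0.1,"ty": 3.6,"tz": 0.05,"rx": 0,"ry": 0,"rz": 0},
  {"jaw": 1,"tx": -0.1,"ty": 3.7,"tz": 0.05,"rx": 0,"ry": 0,"rz": 0},
])

```text
clock: 5.35
eef_pos: [627.2, 92.3, 7.2]
tcp_rot: [-1.212, 1.211, -1.208]
ft_force: [-0.4, 0.3, -2.1]
grip_width: 0.725
```

Request:
step_arm([
  {"jaw": 1,"tx": 0,"ty": 0.1,"tz": 0,"rx": 0,"ry": 0,"rz": 0},
  {"jaw": 1,"tx": 0,"ty": 0.15,"tz": 0,"rx": 0,"ry": 0,"rz": 0},
  {"jaw": 1,"tx": 0,"ty": 0.15,"tz": 0,"rx": 0,"ry": 0,"rz": 0},
])

```text
clock: 5.6
eef_pos: [629.2, 92.5, 8.3]
tcp_rot: [-1.209, 1.208, -1.209]
ft_force: [-0.3, 0.4, -1.9]
grip_width: 0.726
```

Request:
step_arm([
  {"jaw": 1,"tx": 0,"ty": 0.1,"tz": 0,"rx": 0,"ry": 0,"rz": 0},
  {"jaw": 1,"tx": 0,"ty": 0.1,"tz": 0,"rx": 0,"ry": 0,"rz": 0},
])

```text
clock: 5.77
eef_pos: [629.0, 92.5, 7.2]
tcp_rot: [-1.209, 1.208, -1.209]
ft_force: [-0.9, -0.7, -2.4]
grip_width: 0.73
```

Request:
step_arm([
  {"jaw": 1,"tx": 0,"ty": 0.1,"tz": 0,"rx": 0,"ry": 0,"rz": 0},
  {"jaw": 1,"tx": 0,"ty": 0.1,"tz": 0,"rx": 0,"ry": 0,"rz": 0},
])

```text
clock: 5.93
eef_pos: [629.0, 92.4, 6.1]
tcp_rot: [-1.209, 1.209, -1.209]
ft_force: [0.4, 0.5, -1.8]
grip_width: 0.729
```

Request:
step_arm([
  {"jaw": 1,"tx": 0,"ty": 0.05,"tz": 0,"rx": 0,"ry": 0,"rz": 0},
  {"jaw": -1,"tx": 0,"ty": 0.05,"tz": 0,"rx": 0,"ry": 0,"rz": 0},
  {"jaw": -1,"tx": 0,"ty": 0.05,"tz": 0,"rx": 0,"ry": 0,"rz": 0},
  {"jaw": -1,"tx": 0,"ty": 0.05,"tz": 0,"rx": 0,"ry": 0,"rz": 0},
  {"jaw": -1,"tx": 0,"ty": 0.05,"tz": 0,"rx": 0,"ry": 0,"rz": 0},
])

```text
clock: 6.35
eef_pos: [629.0, 92.4, 5.6]
tcp_rot: [-1.209, 1.209, -1.209]
ft_force: [-0.4, -0.6, 0.3]
grip_width: 0.998
```

```bash
python3 -c "
from h import *
go(628.1,91.4,90)
d=cam('wrist'); save(d,'w6.png')"
```

```text
tx ty tz [ 0.1  -8.44 -0.08] eef [629.   92.4   5.6] t 6.35 w 84.9 F [-0.4 -0.6  0.3] q [0.11 0.41 1.86 0.   0.87 1.68]
tilt [[0.0, 0.001, 1.0], [-1.0, 0.0, 0.0], [-0.0, -1.0, 0.001]]
```

View pics/w6.png

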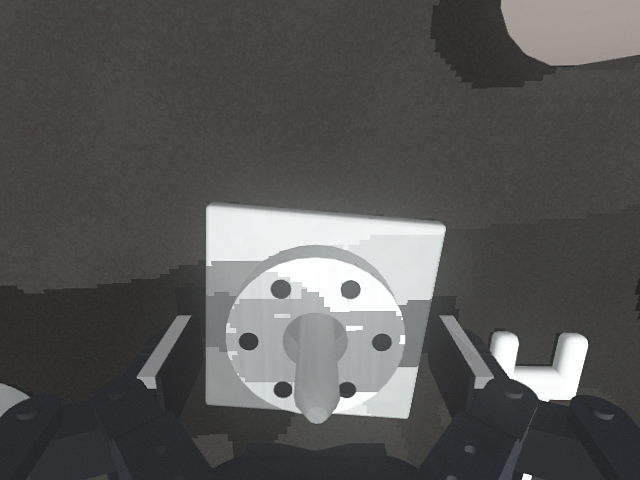

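The flange lies flat on the square foot around the post, at about (315,340). Next is the sleeve.

Request:
step_arm([
  {"jaw": -1,"tx": 0,"ty": -1.5,"tz": 0,"rx": 0,"ry": 0,"rz": 0},
  {"jaw": -1,"tx": 0,"ty": -4.5,"tz": 0,"rx": 0,"ry": 0,"rz": 0},
  {"jaw": -1,"tx": -0.2,"ty": -7.5,"tz": -1,"rx": 0,"ry": 0,"rz": 0},
  {"jaw": -0.6,"tx": -0.6,"ty": -9.5,"tz": -4,"rx": 0,"ry": 0,"rz": 0},
  {"jaw": -0.2,"tx": -1,"ty": -9.5,"tz": -7.5,"rx": 0,"ry": 0,"rz": 0},
])

```text
clock: 6.82
eef_pos: [559.1, 103.0, 106.5]
tcp_rot: [-1.199, 1.202, -1.214]
ft_force: [0.2, -0.4, 0.2]
grip_width: 0.748
```

Request:
step_arm([
  {"jaw": -0.2,"tx": -0.4,"ty": 0,"tz": -3.5,"rx": 0,"ry": 0,"rz": 0},
  {"jaw": -0.2,"tx": -0.8,"ty": 0.5,"tz": -6.5,"rx": 0,"ry": 0,"rz": 0},
  {"jaw": -0.2,"tx": -1.2,"ty": 1,"tz": -8.8,"rx": 0,"ry": 0,"rz": 0},
  {"jaw": -0.2,"tx": -1.5,"ty": 1,"tz": -10.1,"rx": 0,"ry": 0,"rz": 0},
  {"jaw": -0.2,"tx": -1.5,"ty": 1,"tz": -10.3,"rx": 0,"ry": 0,"rz": 0},
])

```text
clock: 7.23
eef_pos: [448.0, 117.6, 89.8]
tcp_rot: [-1.211, 1.21, -1.207]
ft_force: [0.5, -0.1, 0.3]
grip_width: 0.599
```

```bash
python3 -c "
from h import *
go(450.8,118,1.5)
d=cam('wrist'); save(d,'w7.png')
W=cloud(d); V=d['image'].max(2)
m=(np.hypot(W[...,0]-452,W[...,1]-118)<25)&(abs(W[...,2]-26)<4)
P=onplane(d,np.argwhere(m)[:,::-1],26)
print(m.sum(),P.mean(0),cv2.minEnclosingCircle(P[:,:2].astype(np.float32)))
go(450.8,118,1.5)"
```

```text
tx ty tz [-0.04  8.82  0.3 ] eef [448.  117.6  89.8] t 7.23 w 50.9 F [ 0.5 -0.1  0.3] q [0.2  0.   2.18 0.   0.96 1.77]
tilt [[0.001, -0.002, 1.0], [-1.0, -0.0, 0.001], [0.0, -1.0, -0.002]]
1496 [452.38799142 118.66604143  26.        ] ((452.3089294433594, 118.55793762207031), 17.326297760009766)
tx ty tz [-0.04  8.9   0.09] eef [449.9 117.6  90.5] t 7.28 w 51.0 F [-0.2  0.5 -0.3] q [ 0.2   0.    2.18 -0.    0.96  1.77]
tilt [[0.001, 0.0, 1.0], [-1.0, 0.0, 0.001], [-0.0, -1.0, 0.0]]
```

View pics/w7.png

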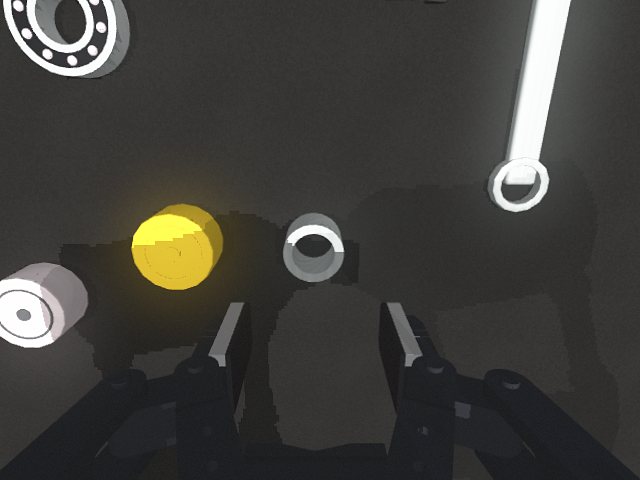

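The wrist view has the sleeve at (313,252), centred between the fingers, and the yellow cap at (178,248) is clear of them. Descending.

Request:
step_arm([
  {"jaw": -0.2,"tx": -0.05,"ty": 1.5,"tz": 0.15,"rx": 0,"ry": 0,"rz": 0},
  {"jaw": -0.2,"tx": -0.05,"ty": 4,"tz": 0.15,"rx": 0,"ry": 0,"rz": 0},
  {"jaw": -0.2,"tx": -0.05,"ty": 6.5,"tz": 0.15,"rx": 0,"ry": 0,"rz": 0},
  {"jaw": -0.2,"tx": -0.05,"ty": 8,"tz": 0.15,"rx": 0,"ry": 0,"rz": 0},
  {"jaw": -0.2,"tx": -0.05,"ty": 8.5,"tz": 0.15,"rx": 0,"ry": 0,"rz": 0},
])

```text
clock: 7.7
eef_pos: [452.4, 117.5, 3.3]
tcp_rot: [-1.211, 1.211, -1.209]
ft_force: [-0.0, -0.5, -0.5]
grip_width: 0.599
```

Request:
step_arm([
  {"jaw": -0.2,"tx": 0,"ty": 0.2,"tz": 0,"rx": 0,"ry": 0,"rz": 0},
  {"jaw": 1,"tx": 0,"ty": 0.2,"tz": 0,"rx": 0,"ry": 0,"rz": 0},
  {"jaw": 1,"tx": 0,"ty": 0.2,"tz": 0,"rx": 0,"ry": 0,"rz": 0},
  {"jaw": 1,"tx": 0,"ty": 0.2,"tz": 0,"rx": 0,"ry": 0,"rz": 0},
  {"jaw": 1,"tx": 0,"ty": 0.2,"tz": 0,"rx": 0,"ry": 0,"rz": 0},
])

```text
clock: 8.12
eef_pos: [453.7, 118.1, 4.6]
tcp_rot: [-1.207, 1.207, -1.21]
ft_force: [1.5, 0.6, 0.9]
grip_width: 0.368
```

```bash
python3 -c "
from h import *
go(628.1,91.4,90)
d=cam('wrist'); save(d,'w8.png')"
```

```text
tx ty tz [ 2.67 -8.49 17.46] eef [453.7 118.1   4.6] t 8.12 w 31.3 F [1.5 0.6 0.9] q [ 0.2   0.14  2.23 -0.    0.77  1.77]
tilt [[0.0, 0.003, 1.0], [-1.0, 0.001, 0.0], [-0.001, -1.0, 0.003]]
```

View pics/w8.png

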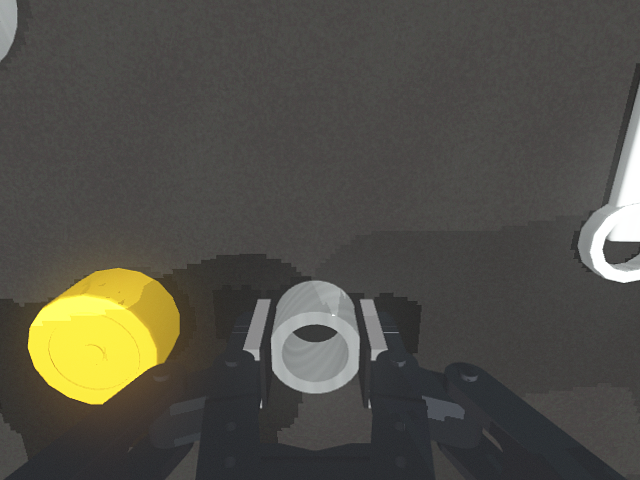

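Sleeve gripped, at (315,350). Lifting it and moving to the square keeper.

Request:
step_arm([
  {"jaw": 1,"tx": 0,"ty": -1,"tz": 0,"rx": 0,"ry": 0,"rz": 0},
  {"jaw": 1,"tx": 0,"ty": -3.5,"tz": 0,"rx": 0,"ry": 0,"rz": 0},
  {"jaw": 1,"tx": 0,"ty": -6.5,"tz": 0,"rx": 0,"ry": 0,"rz": 0},
  {"jaw": 1,"tx": 0.3,"ty": -8.5,"tz": 1.5,"rx": 0,"ry": 0,"rz": 0},
  {"jaw": 1,"tx": 0.7,"ty": -9,"tz": 4.5,"rx": 0,"ry": 0,"rz": 0},
])

```text
clock: 8.58
eef_pos: [496.8, 111.5, 97.4]
tcp_rot: [-1.207, 1.206, -1.209]
ft_force: [1.7, 0.6, -0.8]
grip_width: 0.369
```

Request:
step_arm([
  {"jaw": 1,"tx": 0.4,"ty": 0,"tz": 3.3,"rx": 0,"ry": 0,"rz": 0},
  {"jaw": 1,"tx": 0.9,"ty": 0,"tz": 6.6,"rx": 0,"ry": 0,"rz": 0},
  {"jaw": 1,"tx": 1.4,"ty": 0,"tz": 9.9,"rx": 0,"ry": 0,"rz": 0},
  {"jaw": 1,"tx": 1.8,"ty": 0,"tz": 12.3,"rx": 0,"ry": 0,"rz": 0},
  {"jaw": 1,"tx": 1.9,"ty": 0,"tz": 13.2,"rx": 0,"ry": 0,"rz": 0},
])

```text
clock: 9.0
eef_pos: [632.7, 91.2, 94.5]
tcp_rot: [-1.206, 1.207, -1.211]
ft_force: [1.2, 0.0, -0.6]
grip_width: 0.368
```

Request:
step_arm([
  {"jaw": 1,"tx": 0,"ty": 1,"tz": 0,"rx": 0,"ry": 0,"rz": 0},
  {"jaw": 1,"tx": 0,"ty": 2,"tz": 0,"rx": 0,"ry": 0,"rz": 0},
  {"jaw": 1,"tx": 0,"ty": 2.5,"tz": 0,"rx": 0,"ry": 0,"rz": 0},
  {"jaw": 1,"tx": 0,"ty": 2.5,"tz": 0,"rx": 0,"ry": 0,"rz": 0},
])

```text
clock: 9.33
eef_pos: [625.0, 92.0, 65.2]
tcp_rot: [-1.215, 1.213, -1.206]
ft_force: [-0.6, -0.3, -1.1]
grip_width: 0.369
```

```bash
python3 -c "
from h import *
go(629,91.4,25.5)
d=cam('wrist'); save(d,'w9.png')
d=cam('top'); W=cloud(d)
go(629,91.4,25.5)
cv2.imwrite('pics/t9.png',cv2.resize(cv2.cvtColor(d['image'][170:280,210:340],cv2.COLOR_RGB2BGR),None,fx=4,fy=4))"
```

```text
tx ty tz [0.05 3.96 0.42] eef [625.   92.   65.2] t 9.33 w 31.4 F [-0.6 -0.3 -1.1] q [0.11 0.33 1.84 0.   0.97 1.68]
tilt [[0.001, -0.007, 1.0], [-1.0, -0.001, 0.001], [0.001, -1.0, -0.007]]
tx ty tz [0.07 4.17 0.21] eef [627.   92.1  67.2] t 9.43 w 31.0 F [ 0.3  0.2 -1. ] q [0.11 0.33 1.84 0.   0.97 1.68]
tilt [[0.001, -0.003, 1.0], [-1.0, -0.0, 0.001], [0.0, -1.0, -0.003]]
```

View pics/w9.png

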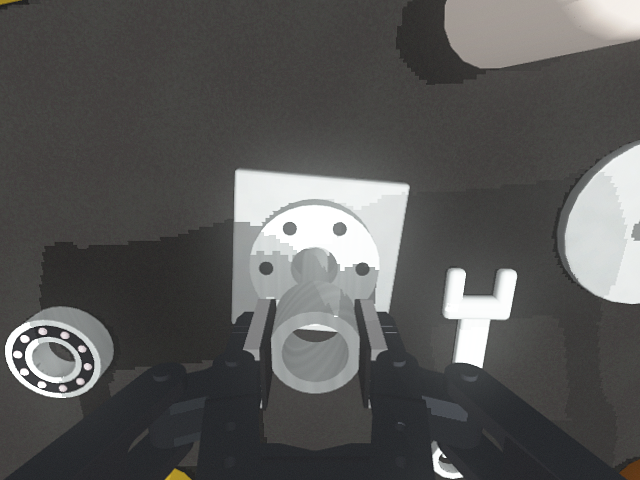

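Request:
step_arm([
  {"jaw": 1,"tx": 0.05,"ty": 0.4,"tz": 0,"rx": 0,"ry": 0,"rz": 0},
  {"jaw": 1,"tx": 0.05,"ty": 0.8,"tz": 0,"rx": 0,"ry": 0,"rz": 0},
  {"jaw": 1,"tx": 0.05,"ty": 1.3,"tz": 0,"rx": 0,"ry": 0,"rz": 0},
  {"jaw": 1,"tx": 0.05,"ty": 1.7,"tz": 0,"rx": 0,"ry": 0,"rz": 0},
  {"jaw": 1,"tx": 0.05,"ty": 1.7,"tz": 0,"rx": 0,"ry": 0,"rz": 0},
])

```text
clock: 9.85
eef_pos: [628.2, 91.3, 50.0]
tcp_rot: [-1.211, 1.21, -1.208]
ft_force: [-1.3, -0.3, -1.4]
grip_width: 0.366
```

```bash
python3 -c "
from h import *
go(629,91.4,25.5)
d=cam('wrist'); save(d,'w10.png')"
```

```text
tx ty tz [-0.01  2.45  0.08] eef [628.2  91.3  50. ] t 9.85 w 31.1 F [-1.3 -0.3 -1.4] q [0.11 0.36 1.84 0.   0.94 1.68]
tilt [[0.0, -0.002, 1.0], [-1.0, -0.0, 0.0], [0.0, -1.0, -0.002]]
```

View pics/w10.png

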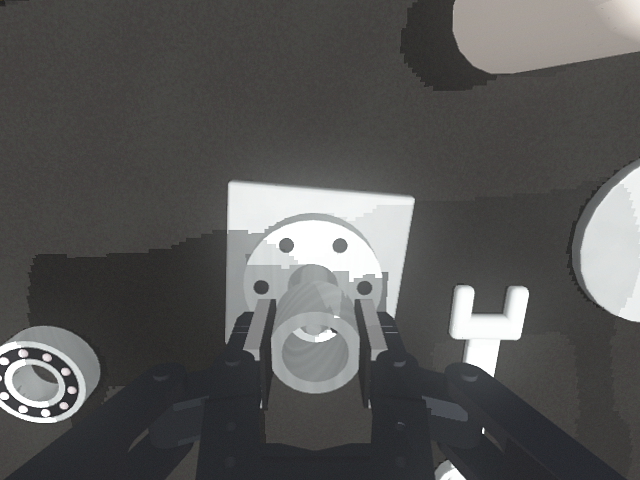

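The post tip shows inside the tube at (313,328) and the forces are small. Going on down.

Request:
step_arm([
  {"jaw": 1,"tx": 0,"ty": 0.6,"tz": 0,"rx": 0,"ry": 0,"rz": 0},
  {"jaw": 1,"tx": 0,"ty": 1.2,"tz": 0,"rx": 0,"ry": 0,"rz": 0},
  {"jaw": 1,"tx": 0,"ty": 1.8,"tz": 0,"rx": 0,"ry": 0,"rz": 0},
  {"jaw": 1,"tx": 0,"ty": 2.2,"tz": 0,"rx": 0,"ry": 0,"rz": 0},
  {"jaw": 1,"tx": 0,"ty": 2.3,"tz": 0,"rx": 0,"ry": 0,"rz": 0},
])

```text
clock: 10.32
eef_pos: [628.1, 91.3, 26.8]
tcp_rot: [-1.211, 1.211, -1.208]
ft_force: [-0.5, 0.3, -0.8]
grip_width: 0.368
```

Request:
step_arm([
  {"jaw": 1,"tx": 0,"ty": 0.1,"tz": 0,"rx": 0,"ry": 0,"rz": 0},
  {"jaw": 1,"tx": 0,"ty": 0.15,"tz": 0,"rx": 0,"ry": 0,"rz": 0},
  {"jaw": 1,"tx": 0,"ty": 0.2,"tz": 0,"rx": 0,"ry": 0,"rz": 0},
  {"jaw": 1,"tx": 0,"ty": 0.2,"tz": 0,"rx": 0,"ry": 0,"rz": 0},
])

```text
clock: 10.65
eef_pos: [629.5, 91.4, 26.7]
tcp_rot: [-1.209, 1.209, -1.209]
ft_force: [-0.4, -0.2, -0.9]
grip_width: 0.367
```

Request:
step_arm([
  {"jaw": 1,"tx": 0,"ty": 0.08,"tz": 0,"rx": 0,"ry": 0,"rz": 0},
  {"jaw": 1,"tx": 0,"ty": 0.08,"tz": 0,"rx": 0,"ry": 0,"rz": 0},
  {"jaw": -0.3,"tx": 0,"ty": 0.08,"tz": 0,"rx": 0,"ry": 0,"rz": 0},
  {"jaw": -0.3,"tx": 0,"ty": 0.08,"tz": 0,"rx": 0,"ry": 0,"rz": 0},
  {"jaw": -0.3,"tx": 0,"ty": 0.08,"tz": 0,"rx": 0,"ry": 0,"rz": 0},
])

```text
clock: 11.07
eef_pos: [629.4, 91.4, 25.5]
tcp_rot: [-1.209, 1.209, -1.209]
ft_force: [0.5, 0.2, 0.4]
grip_width: 0.646
```

Request:
step_arm([
  {"jaw": -0.5,"tx": 0,"ty": -0.5,"tz": 0,"rx": 0,"ry": 0,"rz": 0},
  {"jaw": -0.5,"tx": 0,"ty": -2,"tz": 0,"rx": 0,"ry": 0,"rz": 0},
  {"jaw": -0.5,"tx": 0,"ty": -4.5,"tz": 0,"rx": 0,"ry": 0,"rz": 0},
  {"jaw": -0.5,"tx": 0,"ty": -7,"tz": 0,"rx": 0,"ry": 0,"rz": 0},
  {"jaw": -0.5,"tx": 0,"ty": -8,"tz": 0,"rx": 0,"ry": 0,"rz": 0},
])

```text
clock: 11.48
eef_pos: [631.5, 91.7, 109.5]
tcp_rot: [-1.205, 1.205, -1.211]
ft_force: [0.7, -0.6, 0.7]
grip_width: 0.753
```

```bash
python3 -c "
from h import *
d=cam('wrist'); save(d,'w11.png')
go(570,239.2,100)
W=cloud(d)
for z,r in ((14,26),):
  m=(np.hypot(W[...,0]-570,W[...,1]-239)<38)&(abs(W[...,2]-15)<4)
  P=onplane(d,np.argwhere(m)[:,::-1],15)
  print(m.sum(),P.mean(0),cv2.minEnclosingCircle(P[:,:2].astype(np.float32)))"
```

```text
tx ty tz [-14.74   1.04  -6.25] eef [632.5  91.8 110.8] t 11.53 w 63.9 F [1.3 0.2 0.7] q [0.11 0.29 1.8  0.   1.04 1.68]
tilt [[0.0, 0.008, 1.0], [-1.0, 0.001, 0.0], [-0.001, -1.0, 0.008]]
3504 [571.23920556 238.67961697  15.        ] ((571.1477661132812, 238.7907257080078), 27.055320739746094)
```

View pics/w11.png

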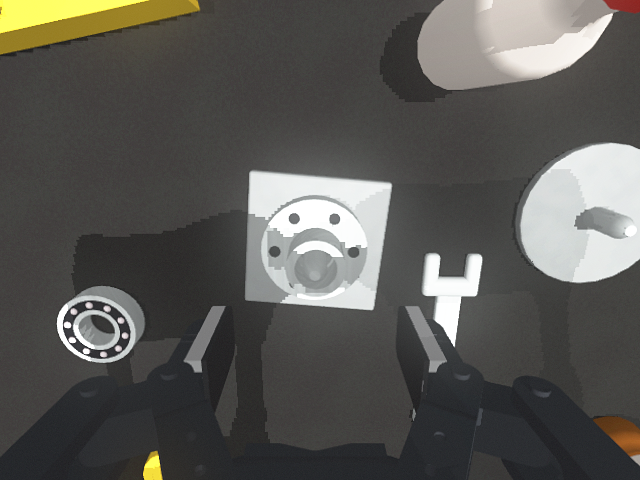

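The sleeve stands on the flange around the post at (316,262). Next is the bearing.

Request:
step_arm([
  {"jaw": -1,"tx": -2,"ty": 0,"tz": -0.8,"rx": 0,"ry": 0,"rz": 0},
  {"jaw": -1,"tx": -5.5,"ty": 0,"tz": -2.2,"rx": 0,"ry": 0,"rz": 0},
  {"jaw": -1,"tx": -9,"ty": 0,"tz": -3.6,"rx": 0,"ry": 0,"rz": 0},
  {"jaw": -1,"tx": -12.2,"ty": 0.5,"tz": -4.9,"rx": 0,"ry": 0,"rz": 0},
  {"jaw": -1,"tx": -14,"ty": 1,"tz": -5.6,"rx": 0,"ry": 0,"rz": 0},
])

```text
clock: 11.95
eef_pos: [571.3, 234.1, 94.6]
tcp_rot: [-1.21, 1.209, -1.207]
ft_force: [0.3, -0.3, -0.2]
grip_width: 1.001
```

Request:
step_arm([
  {"jaw": -1,"tx": -0.6,"ty": 1,"tz": -0.3,"rx": 0,"ry": 0,"rz": 0},
  {"jaw": -1,"tx": -0.75,"ty": 3,"tz": -0.3,"rx": 0,"ry": 0,"rz": 0},
  {"jaw": -1,"tx": -0.75,"ty": 5.5,"tz": -0.3,"rx": 0,"ry": 0,"rz": 0},
  {"jaw": -1,"tx": -0.75,"ty": 8,"tz": -0.3,"rx": 0,"ry": 0,"rz": 0},
  {"jaw": -1,"tx": -0.75,"ty": 9.3,"tz": -0.3,"rx": 0,"ry": 0,"rz": 0},
])

```text
clock: 12.37
eef_pos: [567.5, 237.3, -1.8]
tcp_rot: [-1.215, 1.212, -1.208]
ft_force: [-0.4, 0.2, -0.6]
grip_width: 0.999
```

Request:
step_arm([
  {"jaw": -1,"tx": 0,"ty": 0.2,"tz": 0,"rx": 0,"ry": 0,"rz": 0},
  {"jaw": -0.5,"tx": 0,"ty": 0.3,"tz": 0,"rx": 0,"ry": 0,"rz": 0},
  {"jaw": -0.5,"tx": 0,"ty": 0.3,"tz": 0,"rx": 0,"ry": 0,"rz": 0},
])

```text
clock: 12.62
eef_pos: [570.9, 238.7, -0.1]
tcp_rot: [-1.208, 1.209, -1.21]
ft_force: [0.1, 0.5, -0.9]
grip_width: 0.761
```

```bash
python3 -c "
from h import *
go(570.5,238.9,0)
d=cam('wrist'); save(d,'w12.png')
go(570.5,238.9,0)"
```

```text
tx ty tz [-0.02 -0.01 -0.04] eef [ 5.709e+02  2.387e+02 -1.000e-01] t 12.62 w 64.7 F [ 0.1  0.5 -0.9] q [ 0.36  0.39  1.91 -0.    0.84  1.93]
tilt [[-0.0, 0.001, 1.0], [-1.0, 0.0, -0.0], [-0.0, -1.0, 0.001]]
tx ty tz [ 0.01  0.07 -0.1 ] eef [571.4 239.    0.7] t 12.67 w 63.6 F [-0.4  0.2  0.7] q [ 0.36  0.39  1.9  -0.    0.84  1.93]
tilt [[-0.0, 0.002, 1.0], [-1.0, 0.001, -0.0], [-0.001, -1.0, 0.002]]
```

View pics/w12.png

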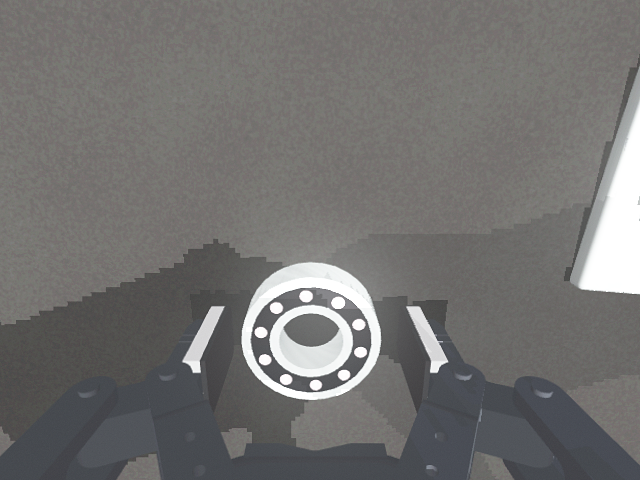

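The bearing sits centred between the pads at (311,338). Gripping and lifting.

Request:
step_arm([
  {"jaw": 1,"tx": 0,"ty": 0,"tz": 0,"rx": 0,"ry": 0,"rz": 0},
  {"jaw": 1,"tx": 0,"ty": 0,"tz": 0,"rx": 0,"ry": 0,"rz": 0},
  {"jaw": 1,"tx": 0,"ty": 0,"tz": 0,"rx": 0,"ry": 0,"rz": 0},
  {"jaw": 1,"tx": 0,"ty": 0,"tz": 0,"rx": 0,"ry": 0,"rz": 0},
])

```text
clock: 13.0
eef_pos: [572.0, 239.4, 2.2]
tcp_rot: [-1.206, 1.207, -1.21]
ft_force: [0.8, -1.2, 5.3]
grip_width: 0.577
```

Request:
step_arm([
  {"jaw": 1,"tx": 0,"ty": -1,"tz": 0,"rx": 0,"ry": 0,"rz": 0},
  {"jaw": 1,"tx": 0,"ty": -3,"tz": 0,"rx": 0,"ry": 0,"rz": 0},
  {"jaw": 1,"tx": 0,"ty": -6,"tz": 0,"rx": 0,"ry": 0,"rz": 0},
  {"jaw": 1,"tx": 0,"ty": -9,"tz": 0,"rx": 0,"ry": 0,"rz": 0},
  {"jaw": 1,"tx": 0,"ty": -10.5,"tz": 0,"rx": 0,"ry": 0,"rz": 0},
])

```text
clock: 13.42
eef_pos: [572.2, 239.7, 109.5]
tcp_rot: [-1.204, 1.206, -1.21]
ft_force: [1.4, 0.7, 0.1]
grip_width: 0.569
```

```bash
python3 -c "
from h import *
go(628.7,91.4,100)
d=cam('wrist'); save(d,'w13.png')
d=cam('top'); W=cloud(d); V=d['image'].max(2)
for n,(x,y,z,r) in {'sqpost':(628,91.5,55,7),'sleeve':(628,91.5,48,17),'flange':(628,91,22,33)}.items():
  m=(np.hypot(W[...,0]-x,W[...,1]-y)<r+12)&(abs(W[...,2]-z)<(4 if r<18 else 3))
  uv=np.argwhere(m)[:,::-1]; P=onplane(d,uv,z)
  print(n,m.sum(),P.mean(0).round(1),cv2.minEnclosingCircle(P[:,:2].astype(np.float32)))
cv2.imwrite('pics/t13.png',cv2.resize(cv2.cvtColor(d['image'][170:280,170:340],cv2.COLOR_RGB2BGR),None,fx=4,fy=4))"
```

```text
tx ty tz [14.83  0.95  5.64] eef [572.2 239.7 109.5] t 13.42 w 48.4 F [1.4 0.7 0.1] q [0.36 0.26 1.85 0.   1.03 1.93]
tilt [[0.0, 0.006, 1.0], [-1.0, 0.002, 0.0], [-0.002, -1.0, 0.006]]
sqpost 30 [628.6  91.6  55. ] ((628.436767578125, 91.1971435546875), 6.430836200714111)
sleeve 144 [627.7  90.8  48. ] ((627.7145385742188, 90.97893524169922), 16.88146209716797)
flange 562 [628.4  91.8  22. ] ((628.9829711914062, 92.00347900390625), 32.93274688720703)
```

View pics/w13.png

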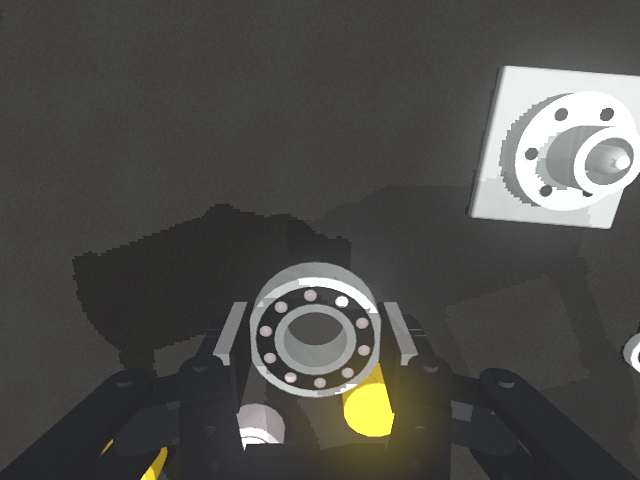

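View pics/t13.png

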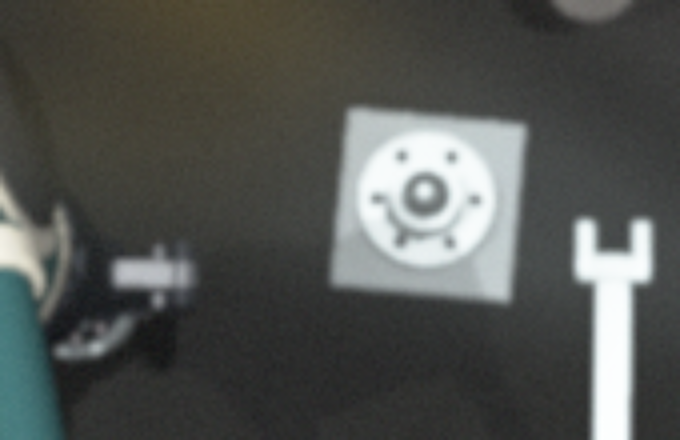

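The stack is seated and centred: the flange at (628.7,91.9), the sleeve at (627.7,90.9) and the post at (628.5,91.4). Bringing the bearing over.

Request:
step_arm([
  {"jaw": 1,"tx": 1.5,"ty": 0,"tz": 0.6,"rx": 0,"ry": 0,"rz": 0},
  {"jaw": 1,"tx": 4.5,"ty": 0,"tz": 1.8,"rx": 0,"ry": 0,"rz": 0},
  {"jaw": 1,"tx": 7.5,"ty": 0,"tz": 3,"rx": 0,"ry": 0,"rz": 0},
  {"jaw": 1,"tx": 10.5,"ty": 0,"tz": 4.2,"rx": 0,"ry": 0,"rz": 0},
  {"jaw": 1,"tx": 12.8,"ty": 0,"tz": 5,"rx": 0,"ry": 0,"rz": 0},
])

```text
clock: 13.93
eef_pos: [619.7, 108.7, 102.9]
tcp_rot: [-1.211, 1.21, -1.209]
ft_force: [0.6, 0.1, -2.8]
grip_width: 0.574
```

Request:
step_arm([
  {"jaw": 1,"tx": 1.4,"ty": 0,"tz": 0.5,"rx": 0,"ry": 0,"rz": 0},
  {"jaw": 1,"tx": 1.95,"ty": 1,"tz": 0.8,"rx": 0,"ry": 0,"rz": 0},
  {"jaw": 1,"tx": 1.95,"ty": 2.2,"tz": 0.8,"rx": 0,"ry": 0,"rz": 0},
  {"jaw": 1,"tx": 1.95,"ty": 3.2,"tz": 0.8,"rx": 0,"ry": 0,"rz": 0},
  {"jaw": 1,"tx": 1.95,"ty": 3.5,"tz": 0.8,"rx": 0,"ry": 0,"rz": 0},
])

```text
clock: 14.35
eef_pos: [625.1, 92.4, 65.6]
tcp_rot: [-1.214, 1.213, -1.205]
ft_force: [-1.8, -0.4, -2.3]
grip_width: 0.576
```

Request:
step_arm([
  {"jaw": 1,"tx": 0,"ty": 0.2,"tz": 0,"rx": 0,"ry": 0,"rz": 0},
  {"jaw": 1,"tx": 0,"ty": 0.4,"tz": 0,"rx": 0,"ry": 0,"rz": 0},
  {"jaw": 1,"tx": 0,"ty": 0.4,"tz": 0,"rx": 0,"ry": 0,"rz": 0},
])

```text
clock: 14.6
eef_pos: [627.7, 92.4, 65.0]
tcp_rot: [-1.21, 1.209, -1.208]
ft_force: [-0.4, 0.4, -1.3]
grip_width: 0.568
```

```bash
python3 -c "
from h import *
go(628.7,91.4,48.5)
d=cam('wrist'); save(d,'w14.png')
go(628.7,91.4,48.5)"
```

```text
tx ty tz [0.1  1.65 0.1 ] eef [627.7  92.4  65. ] t 14.6 w 48.3 F [-0.4  0.4 -1.3] q [0.11 0.34 1.84 0.   0.97 1.68]
tilt [[0.001, -0.001, 1.0], [-1.0, 0.0, 0.001], [-0.0, -1.0, -0.001]]
tx ty tz [0.08 1.71 0.06] eef [628.1  92.2  65.6] t 14.65 w 48.3 F [-0.4  0.4 -1.5] q [0.11 0.34 1.84 0.   0.97 1.68]
tilt [[0.001, 0.0, 1.0], [-1.0, 0.0, 0.001], [-0.0, -1.0, 0.0]]
```

View pics/w14.png

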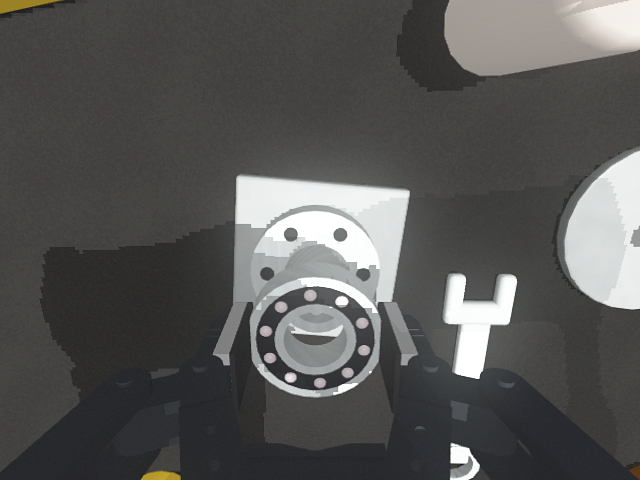

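Request:
step_arm([
  {"jaw": 1,"tx": 0.05,"ty": 0.4,"tz": 0.05,"rx": 0,"ry": 0,"rz": 0},
  {"jaw": 1,"tx": 0.05,"ty": 0.8,"tz": 0.05,"rx": 0,"ry": 0,"rz": 0},
  {"jaw": 1,"tx": 0.05,"ty": 1.2,"tz": 0.05,"rx": 0,"ry": 0,"rz": 0},
  {"jaw": 1,"tx": 0.05,"ty": 1.2,"tz": 0.05,"rx": 0,"ry": 0,"rz": 0},
])

```text
clock: 14.98
eef_pos: [627.9, 90.8, 52.4]
tcp_rot: [-1.211, 1.21, -1.208]
ft_force: [-0.6, -0.4, -1.9]
grip_width: 0.571
```

```bash
python3 -c "
from h import *
go(628.7,91.4,48.5)
d=cam('wrist'); save(d,'w15.png')"
```

```text
tx ty tz [-0.06  0.39  0.08] eef [627.9  90.8  52.4] t 14.98 w 48.6 F [-0.6 -0.4 -1.9] q [0.1  0.35 1.84 0.   0.95 1.67]
tilt [[0.0, -0.002, 1.0], [-1.0, -0.0, 0.0], [0.0, -1.0, -0.002]]
```

View pics/w15.png

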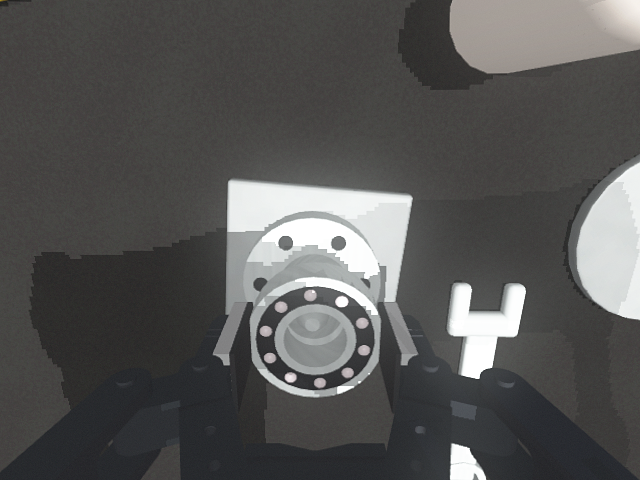

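The post tip is in the bearing bore at (312,323). Seating it.

Request:
step_arm([
  {"jaw": 1,"tx": 0,"ty": 0.2,"tz": 0,"rx": 0,"ry": 0,"rz": 0},
  {"jaw": 1,"tx": 0,"ty": 0.4,"tz": 0,"rx": 0,"ry": 0,"rz": 0},
  {"jaw": 1,"tx": 0,"ty": 0.5,"tz": 0,"rx": 0,"ry": 0,"rz": 0},
  {"jaw": 1,"tx": 0,"ty": 0.5,"tz": 0,"rx": 0,"ry": 0,"rz": 0},
])

```text
clock: 15.37
eef_pos: [629.2, 90.9, 50.2]
tcp_rot: [-1.209, 1.209, -1.209]
ft_force: [-3.2, -0.4, 6.4]
grip_width: 0.573
```

Request:
step_arm([
  {"jaw": 1,"tx": 0,"ty": 0.06,"tz": 0,"rx": 0,"ry": 0,"rz": 0},
  {"jaw": 1,"tx": 0,"ty": 0.06,"tz": 0,"rx": 0,"ry": 0,"rz": 0},
])

```text
clock: 15.53
eef_pos: [629.3, 90.9, 50.2]
tcp_rot: [-1.209, 1.208, -1.21]
ft_force: [-3.9, -1.2, 9.1]
grip_width: 0.575
```

Contact force went from -2 to +9 N at the expected height. Releasing.

Request:
step_arm([
  {"jaw": -0.6,"tx": 0,"ty": -0.05,"tz": 0,"rx": 0,"ry": 0,"rz": 0},
  {"jaw": -0.6,"tx": 0,"ty": -0.05,"tz": 0,"rx": 0,"ry": 0,"rz": 0},
  {"jaw": -0.6,"tx": 0,"ty": -0.05,"tz": 0,"rx": 0,"ry": 0,"rz": 0},
  {"jaw": -0.6,"tx": 0,"ty": -0.05,"tz": 0,"rx": 0,"ry": 0,"rz": 0},
])

```text
clock: 15.87
eef_pos: [628.7, 90.9, 48.3]
tcp_rot: [-1.209, 1.209, -1.209]
ft_force: [-0.2, 0.0, -0.5]
grip_width: 0.797
```

Request:
step_arm([
  {"jaw": -0.6,"tx": 0,"ty": -1,"tz": 0,"rx": 0,"ry": 0,"rz": 0},
  {"jaw": -0.6,"tx": 0,"ty": -3,"tz": 0,"rx": 0,"ry": 0,"rz": 0},
  {"jaw": -0.6,"tx": 0,"ty": -5,"tz": 0,"rx": 0,"ry": 0,"rz": 0},
  {"jaw": -0.6,"tx": 0,"ty": -6,"tz": 0,"rx": 0,"ry": 0,"rz": 0},
])

```text
clock: 16.2
eef_pos: [630.3, 91.1, 111.5]
tcp_rot: [-1.206, 1.206, -1.211]
ft_force: [1.2, -0.1, 1.1]
grip_width: 0.801
```

```bash
python3 -c "
from h import *
go(574.5,-242,100)
d=cam('wrist'); save(d,'w16.png')"
```

```text
tx ty tz [33.31  1.12 -5.59] eef [630.3  91.1 111.5] t 16.2 w 68.1 F [ 1.2 -0.1  1.1] q [0.1  0.29 1.81 0.   1.04 1.67]
tilt [[0.0, 0.004, 1.0], [-1.0, 0.0, 0.0], [-0.0, -1.0, 0.004]]
```

View pics/w16.png

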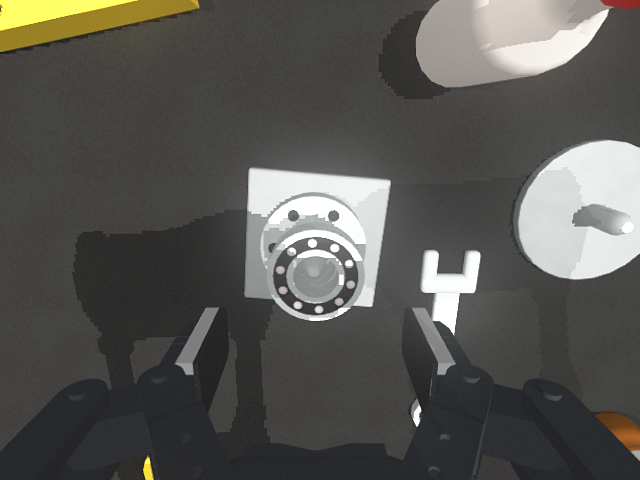

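The bearing rests on the sleeve with the post tip in its bore at (315,270). On to the gear.

Request:
step_arm([
  {"jaw": -1,"tx": 1.5,"ty": 0,"tz": -0.2,"rx": 0,"ry": 0,"rz": 0},
  {"jaw": -1,"tx": 5,"ty": 0,"tz": -0.8,"rx": 0,"ry": 0,"rz": 0},
  {"jaw": -1,"tx": 9,"ty": 0,"tz": -1.5,"rx": 0,"ry": 0,"rz": 0},
  {"jaw": -1,"tx": 13,"ty": 0,"tz": -2.1,"rx": 0,"ry": 0,"rz": 0},
  {"jaw": -1,"tx": 17,"ty": 0,"tz": -2.8,"rx": 0,"ry": 0,"rz": 0},
])

```text
clock: 16.67
eef_pos: [599.1, -81.0, 107.1]
tcp_rot: [-1.211, 1.21, -1.207]
ft_force: [1.0, 0.1, -0.2]
grip_width: 1.002
```

Request:
step_arm([
  {"jaw": -1,"tx": 4,"ty": 0,"tz": -0.6,"rx": 0,"ry": 0,"rz": 0},
  {"jaw": -1,"tx": 8,"ty": 0,"tz": -1.3,"rx": 0,"ry": 0,"rz": 0},
  {"jaw": -1,"tx": 12,"ty": 0,"tz": -1.9,"rx": 0,"ry": 0,"rz": 0},
  {"jaw": -1,"tx": 15,"ty": 0.5,"tz": -2.4,"rx": 0,"ry": 0,"rz": 0},
  {"jaw": -1,"tx": 16.3,"ty": 1,"tz": -2.6,"rx": 0,"ry": 0,"rz": 0},
])

```text
clock: 17.08
eef_pos: [572.9, -246.7, 97.6]
tcp_rot: [-1.209, 1.212, -1.212]
ft_force: [-0.1, 0.5, 0.7]
grip_width: 1.0
```

```bash
python3 -c "
from h import *
d=cam('wrist'); save(d,'w17.png')
go(574.5,-242,0)
W=cloud(d)
m=(np.hypot(W[...,0]-575,W[...,1]+242)<38)&(abs(W[...,2]-16)<4)
P=onplane(d,np.argwhere(m)[:,::-1],16)
print(m.sum(),P.mean(0),cv2.minEnclosingCircle(P[:,:2].astype(np.float32)))"
```

```text
tx ty tz [-0.49  9.6   0.27] eef [ 572.1 -246.8   96. ] t 17.13 w 84.8 F [-0.7 -0.9 -1.3] q [-0.45  0.28  1.84 -0.    1.02  1.13]
tilt [[-0.004, -0.003, 1.0], [-1.0, -0.001, -0.004], [0.001, -1.0, -0.003]]
4910 [ 575.85557892 -240.7860734    16.        ] ((575.0142211914062, -240.7882537841797), 29.059865951538086)
```

View pics/w17.png

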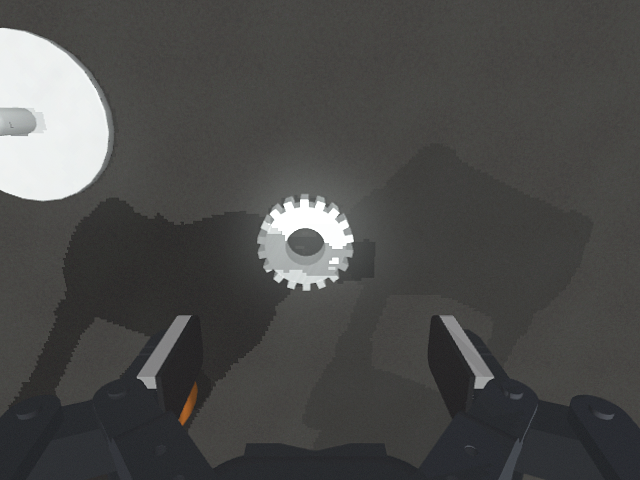

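The gear is at (305,241), which puts it at (575,-241). Descending.

Request:
step_arm([
  {"jaw": -1,"tx": 0,"ty": 1,"tz": 0,"rx": 0,"ry": 0,"rz": 0},
  {"jaw": -1,"tx": -0.05,"ty": 4,"tz": 0,"rx": 0,"ry": 0,"rz": 0},
  {"jaw": -1,"tx": -0.05,"ty": 7,"tz": 0,"rx": 0,"ry": 0,"rz": 0},
  {"jaw": -1,"tx": -0.05,"ty": 9,"tz": 0,"rx": 0,"ry": 0,"rz": 0},
  {"jaw": -1,"tx": -0.05,"ty": 9.5,"tz": 0,"rx": 0,"ry": 0,"rz": 0},
])

```text
clock: 17.55
eef_pos: [570.6, -237.9, -2.3]
tcp_rot: [-1.213, 1.216, -1.2]
ft_force: [-0.3, 0.6, -0.3]
grip_width: 0.998
```

Request:
step_arm([
  {"jaw": -1,"tx": 0,"ty": 0.3,"tz": 0,"rx": 0,"ry": 0,"rz": 0},
  {"jaw": -0.5,"tx": 0,"ty": 0.4,"tz": 0,"rx": 0,"ry": 0,"rz": 0},
  {"jaw": -0.5,"tx": 0,"ty": 0.4,"tz": 0,"rx": 0,"ry": 0,"rz": 0},
])

```text
clock: 17.8
eef_pos: [575.9, -241.3, 0.4]
tcp_rot: [-1.209, 1.207, -1.21]
ft_force: [0.1, -0.3, 0.1]
grip_width: 0.759
```

Request:
step_arm([
  {"jaw": 1,"tx": 0,"ty": 0,"tz": 0,"rx": 0,"ry": 0,"rz": 0},
  {"jaw": 1,"tx": 0,"ty": 0,"tz": 0,"rx": 0,"ry": 0,"rz": 0},
  {"jaw": 1,"tx": 0,"ty": 0,"tz": 0,"rx": 0,"ry": 0,"rz": 0},
  {"jaw": 1,"tx": 0,"ty": 0,"tz": 0,"rx": 0,"ry": 0,"rz": 0},
])

```text
clock: 18.13
eef_pos: [576.7, -242.1, 1.9]
tcp_rot: [-1.207, 1.206, -1.212]
ft_force: [-0.1, 1.3, 6.6]
grip_width: 0.63
```

```bash
python3 -c "
from h import *
go(574.5,-242,0)
d=cam('wrist'); save(d,'w18.png')"
```

```text
tx ty tz [-0.01  0.19 -0.22] eef [ 576.7 -242.1    1.9] t 18.13 w 53.5 F [-0.1  1.3  6.6] q [-0.44  0.4   1.89  0.    0.85  1.13]
tilt [[0.0, 0.004, 1.0], [-1.0, -0.001, 0.0], [0.001, -1.0, 0.004]]
```

View pics/w18.png

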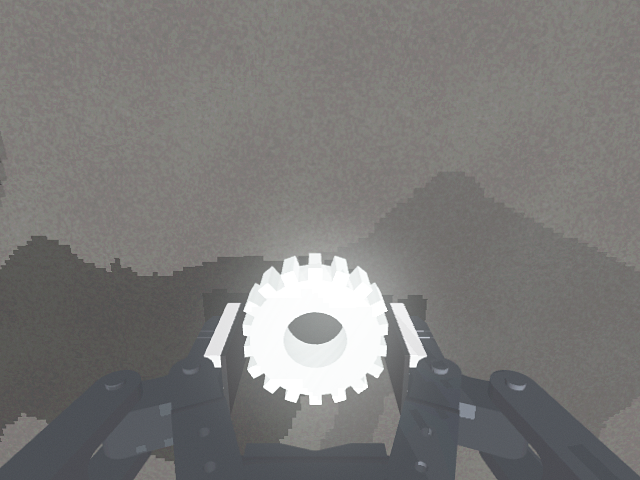

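Gear gripped, centred at (315,335). Lifting it and moving to the round keeper.

Request:
step_arm([
  {"jaw": 1,"tx": 0,"ty": -1,"tz": 0,"rx": 0,"ry": 0,"rz": 0},
  {"jaw": 1,"tx": 0,"ty": -3,"tz": 0,"rx": 0,"ry": 0,"rz": 0},
  {"jaw": 1,"tx": 0,"ty": -5.5,"tz": 0,"rx": 0,"ry": 0,"rz": 0},
  {"jaw": 1,"tx": -0.8,"ty": -7.5,"tz": 0.4,"rx": 0,"ry": 0,"rz": 0},
  {"jaw": 1,"tx": -2.8,"ty": -8,"tz": 1.3,"rx": 0,"ry": 0,"rz": 0},
])

```text
clock: 18.6
eef_pos: [589.6, -216.5, 84.3]
tcp_rot: [-1.207, 1.205, -1.217]
ft_force: [1.7, -1.0, -1.2]
grip_width: 0.628
```

Request:
step_arm([
  {"jaw": 1,"tx": -3,"ty": 0,"tz": 1.4,"rx": 0,"ry": 0,"rz": 0},
  {"jaw": 1,"tx": -6,"ty": 0,"tz": 2.8,"rx": 0,"ry": 0,"rz": 0},
  {"jaw": 1,"tx": -9,"ty": 0,"tz": 4.1,"rx": 0,"ry": 0,"rz": 0},
  {"jaw": 1,"tx": -11.5,"ty": 0,"tz": 5.3,"rx": 0,"ry": 0,"rz": 0},
  {"jaw": 1,"tx": -12.9,"ty": 0,"tz": 5.9,"rx": 0,"ry": 0,"rz": 0},
])

```text
clock: 19.02
eef_pos: [647.7, -81.8, 80.0]
tcp_rot: [-1.209, 1.207, -1.208]
ft_force: [-0.3, -0.4, -1.0]
grip_width: 0.63
```

Request:
step_arm([
  {"jaw": 1,"tx": 0,"ty": 1,"tz": 0,"rx": 0,"ry": 0,"rz": 0},
  {"jaw": 1,"tx": 0,"ty": 2.5,"tz": 0,"rx": 0,"ry": 0,"rz": 0},
  {"jaw": 1,"tx": 0,"ty": 3.5,"tz": 0,"rx": 0,"ry": 0,"rz": 0},
  {"jaw": 1,"tx": 0,"ty": 3.8,"tz": 0,"rx": 0,"ry": 0,"rz": 0},
  {"jaw": 1,"tx": 0,"ty": 3.8,"tz": 0,"rx": 0,"ry": 0,"rz": 0},
])

```text
clock: 19.43
eef_pos: [644.6, -85.3, 39.3]
tcp_rot: [-1.212, 1.213, -1.208]
ft_force: [-0.3, 0.1, -2.0]
grip_width: 0.627
```

```bash
python3 -c "
from h import *
go(646.9,-84.8,8)
d=cam('wrist'); save(d,'w19.png')"
```

```text
tx ty tz [-0.05  3.13  0.24] eef [644.6 -85.3  39.3] t 19.43 w 53.3 F [-0.3  0.1 -2. ] q [-0.17  0.39  1.81 -0.    0.94  1.4 ]
tilt [[-0.001, -0.004, 1.0], [-1.0, 0.0, -0.001], [-0.0, -1.0, -0.004]]
```

View pics/w19.png

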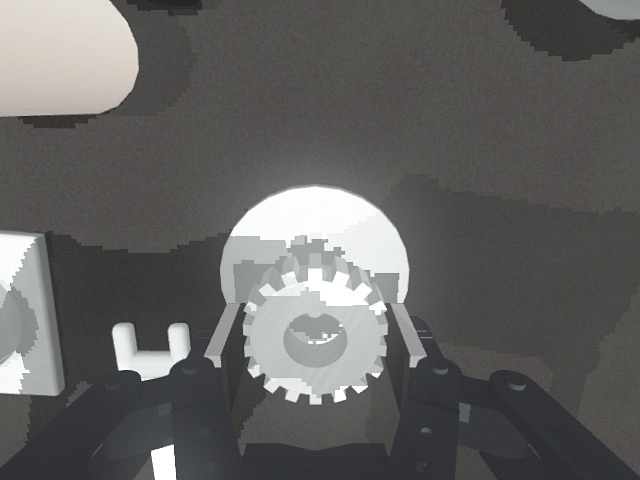

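Request:
step_arm([
  {"jaw": 1,"tx": 0,"ty": 0.4,"tz": 0.1,"rx": 0,"ry": 0,"rz": 0},
  {"jaw": 1,"tx": 0,"ty": 0.8,"tz": 0.1,"rx": 0,"ry": 0,"rz": 0},
  {"jaw": 1,"tx": 0,"ty": 1.3,"tz": 0.1,"rx": 0,"ry": 0,"rz": 0},
  {"jaw": 1,"tx": 0,"ty": 1.5,"tz": 0.1,"rx": 0,"ry": 0,"rz": 0},
  {"jaw": 1,"tx": 0,"ty": 1.5,"tz": 0.1,"rx": 0,"ry": 0,"rz": 0},
])

```text
clock: 19.9
eef_pos: [647.0, -84.6, 25.6]
tcp_rot: [-1.21, 1.21, -1.208]
ft_force: [-1.1, 0.6, -1.9]
grip_width: 0.629
```

```bash
python3 -c "
from h import *
go(646.9,-84.8,8)
d=cam('wrist'); save(d,'w20.png')"
```

```text
tx ty tz [ 0.02  1.76 -0.01] eef [647.  -84.6  25.6] t 19.9 w 53.5 F [-1.1  0.6 -1.9] q [-0.17  0.41  1.82 -0.    0.91  1.4 ]
tilt [[0.0, -0.001, 1.0], [-1.0, 0.0, 0.0], [-0.0, -1.0, -0.001]]
```

View pics/w20.png

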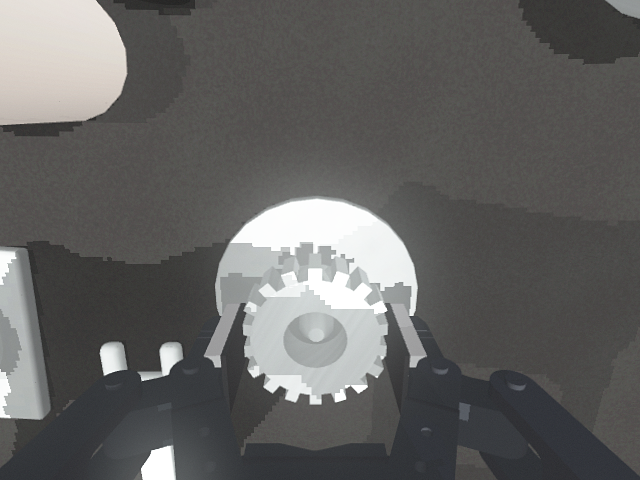

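The post is centred in the gear bore at (316,333). Lowering.

Request:
step_arm([
  {"jaw": 1,"tx": 0,"ty": 0.6,"tz": 0,"rx": 0,"ry": 0,"rz": 0},
  {"jaw": 1,"tx": 0,"ty": 1.2,"tz": 0,"rx": 0,"ry": 0,"rz": 0},
  {"jaw": 1,"tx": 0,"ty": 1.6,"tz": 0,"rx": 0,"ry": 0,"rz": 0},
  {"jaw": 1,"tx": 0,"ty": 1.8,"tz": 0,"rx": 0,"ry": 0,"rz": 0},
  {"jaw": 1,"tx": 0,"ty": 1.8,"tz": 0,"rx": 0,"ry": 0,"rz": 0},
])

```text
clock: 20.37
eef_pos: [647.5, -84.5, 9.9]
tcp_rot: [-1.21, 1.21, -1.208]
ft_force: [-5.8, 1.4, 10.2]
grip_width: 0.633
```

Request:
step_arm([
  {"jaw": 1,"tx": 0,"ty": 0.05,"tz": 0,"rx": 0,"ry": 0,"rz": 0},
  {"jaw": 1,"tx": 0,"ty": 0.05,"tz": 0,"rx": 0,"ry": 0,"rz": 0},
])

```text
clock: 20.53
eef_pos: [647.5, -84.5, 9.9]
tcp_rot: [-1.21, 1.21, -1.208]
ft_force: [-6.3, 0.9, 12.1]
grip_width: 0.633
```

Contact at z = 9.9, against 1.9 + 8 mm expected. Releasing.

Request:
step_arm([
  {"jaw": -0.8,"tx": 0,"ty": -0.1,"tz": 0,"rx": 0,"ry": 0,"rz": 0},
  {"jaw": -0.8,"tx": 0,"ty": -0.1,"tz": 0,"rx": 0,"ry": 0,"rz": 0},
  {"jaw": -0.8,"tx": 0,"ty": -0.1,"tz": 0,"rx": 0,"ry": 0,"rz": 0},
  {"jaw": -0.8,"tx": 0,"ty": -0.1,"tz": 0,"rx": 0,"ry": 0,"rz": 0},
])

```text
clock: 20.87
eef_pos: [647.8, -84.6, 8.6]
tcp_rot: [-1.209, 1.209, -1.209]
ft_force: [-0.4, -0.0, 0.8]
grip_width: 0.899
```

Request:
step_arm([
  {"jaw": -0.8,"tx": 0,"ty": -1,"tz": 0,"rx": 0,"ry": 0,"rz": 0},
  {"jaw": -0.8,"tx": 0,"ty": -4,"tz": 0,"rx": 0,"ry": 0,"rz": 0},
  {"jaw": -0.8,"tx": 0,"ty": -7.5,"tz": 0,"rx": 0,"ry": 0,"rz": 0},
  {"jaw": -0.8,"tx": 0,"ty": -10,"tz": 0,"rx": 0,"ry": 0,"rz": 0},
  {"jaw": -0.8,"tx": 0,"ty": -11,"tz": 0,"rx": 0,"ry": 0,"rz": 0},
])

```text
clock: 21.28
eef_pos: [650.9, -85.1, 124.7]
tcp_rot: [-1.204, 1.203, -1.214]
ft_force: [1.2, 0.8, 1.0]
grip_width: 0.899
```

```bash
python3 -c "
from h import *
d=cam('wrist'); save(d,'w21.png')
go(413.5,284.7,100)"
```

```text
tx ty tz [-37.     2.24 -23.79] eef [651.3 -85.2 125.1] t 21.33 w 76.6 F [0.7 0.8 0.2] q [-0.17  0.31  1.75 -0.    1.07  1.4 ]
tilt [[0.0, 0.009, 1.0], [-1.0, -0.002, 0.0], [0.002, -1.0, 0.009]]
```

View pics/w21.png

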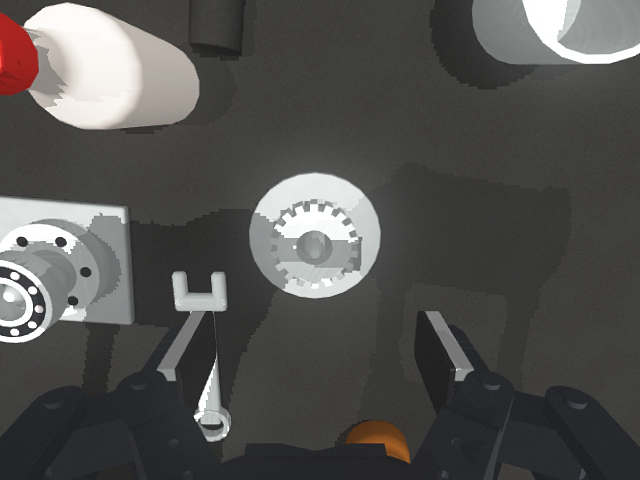

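The gear is flat on the round foot at (315,243) with the post centred. Now the cap.

Request:
step_arm([
  {"jaw": -0.45,"tx": -1.5,"ty": 0,"tz": -0.9,"rx": 0,"ry": 0,"rz": 0},
  {"jaw": -0.45,"tx": -4.5,"ty": 0,"tz": -2.8,"rx": 0,"ry": 0,"rz": 0},
  {"jaw": -0.45,"tx": -7.8,"ty": 0,"tz": -4.9,"rx": 0,"ry": 0,"rz": 0},
  {"jaw": -0.45,"tx": -11.1,"ty": 0,"tz": -7,"rx": 0,"ry": 0,"rz": 0},
  {"jaw": -0.45,"tx": -14.4,"ty": 0,"tz": -9.1,"rx": 0,"ry": 0,"rz": 0},
])

```text
clock: 21.75
eef_pos: [553.1, 60.8, 116.1]
tcp_rot: [-1.212, 1.213, -1.207]
ft_force: [0.8, 0.6, -0.6]
grip_width: 0.726
```

Request:
step_arm([
  {"jaw": -0.45,"tx": -3.3,"ty": 0,"tz": -2.1,"rx": 0,"ry": 0,"rz": 0},
  {"jaw": -0.45,"tx": -6.6,"ty": 0,"tz": -4.2,"rx": 0,"ry": 0,"rz": 0},
  {"jaw": -0.45,"tx": -9.9,"ty": 0,"tz": -6.3,"rx": 0,"ry": 0,"rz": 0},
  {"jaw": -0.45,"tx": -13.2,"ty": 0.5,"tz": -8.4,"rx": 0,"ry": 0,"rz": 0},
  {"jaw": -0.45,"tx": -16.5,"ty": 1,"tz": -10.5,"rx": 0,"ry": 0,"rz": 0},
])

```text
clock: 22.17
eef_pos: [448.3, 225.3, 106.9]
tcp_rot: [-1.212, 1.211, -1.208]
ft_force: [1.2, -0.3, 0.0]
grip_width: 0.725
```

Request:
step_arm([
  {"jaw": -0.45,"tx": -2.5,"ty": 0.5,"tz": -1.6,"rx": 0,"ry": 0,"rz": 0},
  {"jaw": -0.45,"tx": -4.5,"ty": 1,"tz": -2.8,"rx": 0,"ry": 0,"rz": 0},
  {"jaw": -0.45,"tx": -5.7,"ty": 1.4,"tz": -3.6,"rx": 0,"ry": 0,"rz": 0},
  {"jaw": -0.45,"tx": -6.05,"ty": 1.4,"tz": -3.8,"rx": 0,"ry": 0,"rz": 0},
  {"jaw": -0.45,"tx": -6.05,"ty": 1.4,"tz": -3.8,"rx": 0,"ry": 0,"rz": 0},
])

```text
clock: 22.58
eef_pos: [411.1, 284.8, 92.9]
tcp_rot: [-1.215, 1.209, -1.207]
ft_force: [0.2, 0.3, 0.4]
grip_width: 0.726
```

```bash
python3 -c "
from h import *
d=cam('wrist'); save(d,'w22.png')
go(413.8,284.8,2)
W=cloud(d)
m=(np.hypot(W[...,0]-414,W[...,1]-285)<34)&(abs(W[...,2]-26)<4)
P=onplane(d,np.argwhere(m)[:,::-1],26)
print(m.sum(),P.mean(0),cv2.minEnclosingCircle(P[:,:2].astype(np.float32)))"
```

```text
tx ty tz [-0.06  9.15  0.18] eef [412.2 284.4  93.5] t 22.63 w 61.4 F [ 0.3 -0.2  0.4] q [ 0.55  0.07  2.1  -0.    0.97  2.12]
tilt [[0.002, -0.002, 1.0], [-1.0, -0.002, 0.002], [0.002, -1.0, -0.002]]
4693 [415.43452969 286.74166776  26.        ] ((414.8996276855469, 286.859130859375), 22.704206466674805)
```

View pics/w22.png

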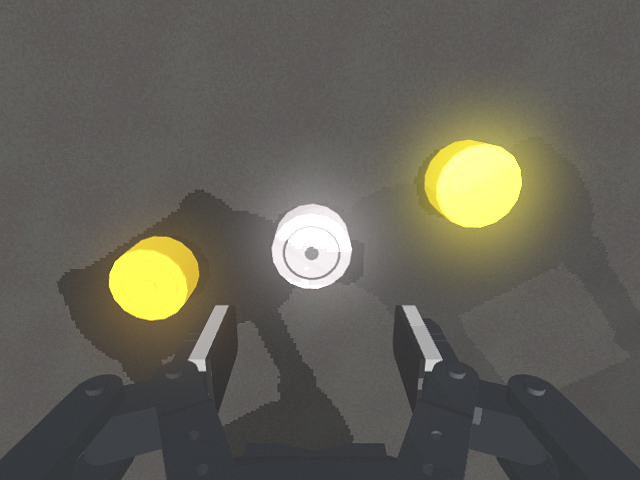

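The cap with the dark ring is at (312,252) and both yellow ones are clear of the fingers. Descending.

Request:
step_arm([
  {"jaw": -0.45,"tx": -0.05,"ty": 1.2,"tz": 0.05,"rx": 0,"ry": 0,"rz": 0},
  {"jaw": -0.45,"tx": -0.05,"ty": 4,"tz": 0.05,"rx": 0,"ry": 0,"rz": 0},
  {"jaw": -0.45,"tx": -0.05,"ty": 6.8,"tz": 0.05,"rx": 0,"ry": 0,"rz": 0},
  {"jaw": -0.45,"tx": -0.05,"ty": 8.5,"tz": 0.05,"rx": 0,"ry": 0,"rz": 0},
  {"jaw": -0.45,"tx": -0.05,"ty": 9,"tz": 0.05,"rx": 0,"ry": 0,"rz": 0},
])

```text
clock: 23.05
eef_pos: [411.9, 282.5, 1.0]
tcp_rot: [-1.215, 1.213, -1.211]
ft_force: [-0.7, 0.1, -0.4]
grip_width: 0.725
```

Request:
step_arm([
  {"jaw": -0.45,"tx": 0,"ty": 0.2,"tz": 0,"rx": 0,"ry": 0,"rz": 0},
  {"jaw": -0.45,"tx": 0,"ty": 0.3,"tz": 0,"rx": 0,"ry": 0,"rz": 0},
  {"jaw": 1,"tx": 0,"ty": 0.3,"tz": 0,"rx": 0,"ry": 0,"rz": 0},
  {"jaw": 1,"tx": 0,"ty": 0.3,"tz": 0,"rx": 0,"ry": 0,"rz": 0},
  {"jaw": 1,"tx": 0,"ty": 0.3,"tz": 0,"rx": 0,"ry": 0,"rz": 0},
])

```text
clock: 23.47
eef_pos: [415.7, 286.1, 3.5]
tcp_rot: [-1.206, 1.208, -1.209]
ft_force: [0.6, -1.8, 3.3]
grip_width: 0.513
```

Request:
step_arm([
  {"jaw": 1,"tx": 0,"ty": 0,"tz": 0,"rx": 0,"ry": 0,"rz": 0},
  {"jaw": 1,"tx": 0,"ty": 0,"tz": 0,"rx": 0,"ry": 0,"rz": 0},
])

```text
clock: 23.63
eef_pos: [415.7, 286.1, 3.6]
tcp_rot: [-1.206, 1.207, -1.209]
ft_force: [0.2, -1.2, 6.3]
grip_width: 0.52
```

```bash
python3 -c "
from h import *
go(413.8,284.8,2)
d=cam('wrist'); save(d,'w23.png')"
```

```text
tx ty tz [ 0.13  0.15 -0.19] eef [415.7 286.1   3.6] t 23.63 w 44.2 F [ 0.2 -1.2  6.3] q [ 0.55  0.2   2.15 -0.    0.78  2.12]
tilt [[0.0, 0.003, 1.0], [-1.0, 0.001, 0.0], [-0.001, -1.0, 0.003]]
```

View pics/w23.png

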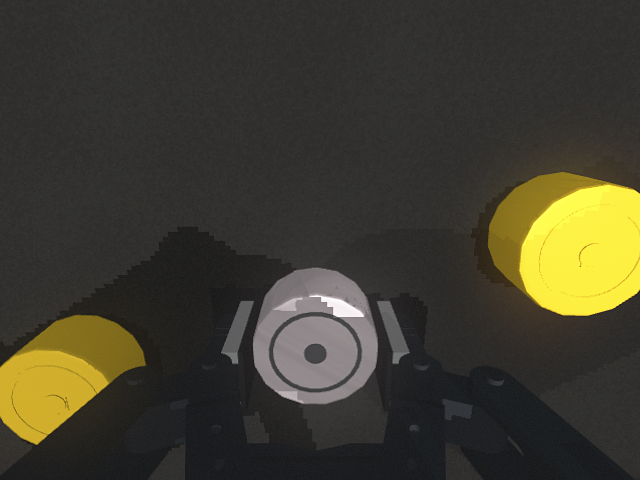

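Cap gripped, at (315,350). Lifting it and moving to the round keeper.

Request:
step_arm([
  {"jaw": 1,"tx": 0,"ty": -1,"tz": 0,"rx": 0,"ry": 0,"rz": 0},
  {"jaw": 1,"tx": 0,"ty": -3,"tz": 0,"rx": 0,"ry": 0,"rz": 0},
  {"jaw": 1,"tx": 0,"ty": -6,"tz": 0,"rx": 0,"ry": 0,"rz": 0},
  {"jaw": 1,"tx": 0.5,"ty": -9,"tz": 0.3,"rx": 0,"ry": 0,"rz": 0},
  {"jaw": 1,"tx": 2,"ty": -10.5,"tz": 1.3,"rx": 0,"ry": 0,"rz": 0},
])

```text
clock: 24.1
eef_pos: [427.7, 267.3, 110.7]
tcp_rot: [-1.206, 1.207, -1.207]
ft_force: [0.6, 1.0, -1.4]
grip_width: 0.518
```

Request:
step_arm([
  {"jaw": 1,"tx": 2.5,"ty": 0,"tz": 1.6,"rx": 0,"ry": 0,"rz": 0},
  {"jaw": 1,"tx": 5.5,"ty": 0,"tz": 3.5,"rx": 0,"ry": 0,"rz": 0},
  {"jaw": 1,"tx": 8.5,"ty": 0,"tz": 5.3,"rx": 0,"ry": 0,"rz": 0},
  {"jaw": 1,"tx": 11.5,"ty": 0,"tz": 7.2,"rx": 0,"ry": 0,"rz": 0},
  {"jaw": 1,"tx": 14.5,"ty": 0,"tz": 9.1,"rx": 0,"ry": 0,"rz": 0},
])

```text
clock: 24.52
eef_pos: [518.2, 119.1, 107.4]
tcp_rot: [-1.209, 1.209, -1.208]
ft_force: [0.6, -0.1, -0.6]
grip_width: 0.518
```

Request:
step_arm([
  {"jaw": 1,"tx": 3,"ty": 0,"tz": 1.9,"rx": 0,"ry": 0,"rz": 0},
  {"jaw": 1,"tx": 6,"ty": 0,"tz": 3.8,"rx": 0,"ry": 0,"rz": 0},
  {"jaw": 1,"tx": 9,"ty": 0,"tz": 5.7,"rx": 0,"ry": 0,"rz": 0},
  {"jaw": 1,"tx": 12,"ty": 0,"tz": 7.6,"rx": 0,"ry": 0,"rz": 0},
  {"jaw": 1,"tx": 15,"ty": 0,"tz": 9.5,"rx": 0,"ry": 0,"rz": 0},
])

```text
clock: 24.93
eef_pos: [613.3, -31.0, 107.1]
tcp_rot: [-1.209, 1.21, -1.209]
ft_force: [0.3, 1.7, -1.5]
grip_width: 0.517
```

Request:
step_arm([
  {"jaw": 1,"tx": 2.3,"ty": 0,"tz": 1.4,"rx": 0,"ry": 0,"rz": 0},
  {"jaw": 1,"tx": 4.2,"ty": 0,"tz": 2.6,"rx": 0,"ry": 0,"rz": 0},
  {"jaw": 1,"tx": 5.3,"ty": 0,"tz": 3.3,"rx": 0,"ry": 0,"rz": 0},
  {"jaw": 1,"tx": 5.5,"ty": 0.5,"tz": 3.4,"rx": 0,"ry": 0,"rz": 0},
  {"jaw": 1,"tx": 5.5,"ty": 1,"tz": 3.4,"rx": 0,"ry": 0,"rz": 0},
])

```text
clock: 25.35
eef_pos: [647.2, -84.7, 96.8]
tcp_rot: [-1.208, 1.21, -1.209]
ft_force: [-0.5, 0.5, -0.8]
grip_width: 0.52
```

Request:
step_arm([
  {"jaw": 1,"tx": 0,"ty": 1.5,"tz": 0,"rx": 0,"ry": 0,"rz": 0},
  {"jaw": 1,"tx": 0,"ty": 3,"tz": 0,"rx": 0,"ry": 0,"rz": 0},
  {"jaw": 1,"tx": 0,"ty": 4,"tz": 0,"rx": 0,"ry": 0,"rz": 0},
  {"jaw": 1,"tx": 0,"ty": 4.2,"tz": 0,"rx": 0,"ry": 0,"rz": 0},
  {"jaw": 1,"tx": 0,"ty": 4.2,"tz": 0,"rx": 0,"ry": 0,"rz": 0},
])

```text
clock: 25.77
eef_pos: [645.4, -83.2, 53.3]
tcp_rot: [-1.212, 1.211, -1.206]
ft_force: [0.4, 0.5, -0.6]
grip_width: 0.513
```

```bash
python3 -c "
from h import *
d=cam('wrist'); save(d,'w24.png')
go(647.5,-84.6,26)
d=cam('scene'); cv2.imwrite('pics/s24.png',cv2.resize(cv2.cvtColor(d['image'][190:340,150:350],cv2.COLOR_RGB2BGR),None,fx=4,fy=4))
d=cam('top'); cv2.imwrite('pics/t24.png',cv2.resize(cv2.cvtColor(d['image'][140:290,290:490],cv2.COLOR_RGB2BGR),None,fx=4,fy=4))
go(647.5,-84.6,26)
"
```

```text
tx ty tz [0.1  2.85 0.11] eef [646.5 -83.6  54.5] t 25.82 w 43.9 F [ 0.8  0.2 -0.3] q [-0.17  0.38  1.8   0.    0.96  1.4 ]
tilt [[0.001, -0.001, 1.0], [-1.0, 0.0, 0.001], [-0.0, -1.0, -0.001]]
tx ty tz [ 0.04  2.98 -0.03] eef [647.8 -84.2  55.8] t 25.92 w 44.1 F [ 0.9 -0.9 -1.1] q [-0.17  0.38  1.8   0.    0.96  1.4 ]
tilt [[0.001, 0.001, 1.0], [-1.0, -0.0, 0.001], [0.0, -1.0, 0.001]]
```

View pics/w24.png

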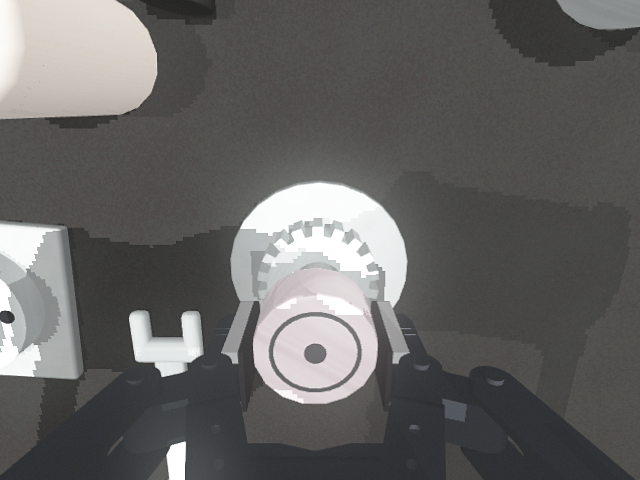

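View pics/s24.png

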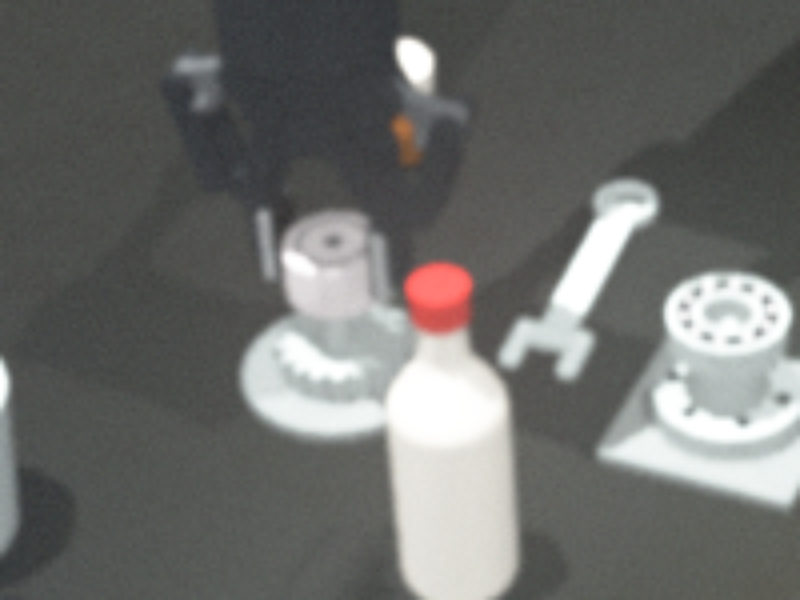

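The cap is held level above the gear and post (scene crop (330,260)), and the stack on the left looks right. Lowering.

Request:
step_arm([
  {"jaw": 1,"tx": 0,"ty": 0.6,"tz": 0,"rx": 0,"ry": 0,"rz": 0},
  {"jaw": 1,"tx": 0,"ty": 1.2,"tz": 0,"rx": 0,"ry": 0,"rz": 0},
  {"jaw": 1,"tx": 0,"ty": 1.7,"tz": 0,"rx": 0,"ry": 0,"rz": 0},
  {"jaw": 1,"tx": 0,"ty": 2.1,"tz": 0,"rx": 0,"ry": 0,"rz": 0},
  {"jaw": 1,"tx": 0,"ty": 2.1,"tz": 0,"rx": 0,"ry": 0,"rz": 0},
])

```text
clock: 26.33
eef_pos: [646.0, -84.5, 32.3]
tcp_rot: [-1.211, 1.211, -1.208]
ft_force: [-0.4, -0.1, -1.3]
grip_width: 0.516
```

Request:
step_arm([
  {"jaw": 1,"tx": 0,"ty": 0.3,"tz": 0,"rx": 0,"ry": 0,"rz": 0},
  {"jaw": 1,"tx": 0,"ty": 0.5,"tz": 0,"rx": 0,"ry": 0,"rz": 0},
  {"jaw": 1,"tx": 0,"ty": 0.7,"tz": 0,"rx": 0,"ry": 0,"rz": 0},
  {"jaw": 1,"tx": 0,"ty": 0.7,"tz": 0,"rx": 0,"ry": 0,"rz": 0},
])

```text
clock: 26.67
eef_pos: [647.4, -84.7, 27.6]
tcp_rot: [-1.209, 1.209, -1.209]
ft_force: [-2.4, -0.3, 2.3]
grip_width: 0.517
```

Contact at z = 27.6, against 3.6 + 24 expected. Releasing and backing off.

Request:
step_arm([
  {"jaw": 1,"tx": 0,"ty": 0.03,"tz": 0,"rx": 0,"ry": 0,"rz": 0},
  {"jaw": -0.5,"tx": 0,"ty": 0,"tz": 0,"rx": 0,"ry": 0,"rz": 0},
  {"jaw": -0.5,"tx": 0,"ty": 0,"tz": 0,"rx": 0,"ry": 0,"rz": 0},
  {"jaw": -0.5,"tx": 0,"ty": 0,"tz": 0,"rx": 0,"ry": 0,"rz": 0},
  {"jaw": -0.5,"tx": 0,"ty": 0,"tz": 0,"rx": 0,"ry": 0,"rz": 0},
])

```text
clock: 27.08
eef_pos: [647.3, -84.6, 26.8]
tcp_rot: [-1.209, 1.209, -1.209]
ft_force: [-0.2, 0.8, -0.9]
grip_width: 0.754
```

Request:
step_arm([
  {"jaw": -0.6,"tx": 0,"ty": -1,"tz": 0,"rx": 0,"ry": 0,"rz": 0},
  {"jaw": -0.6,"tx": 0,"ty": -4,"tz": 0,"rx": 0,"ry": 0,"rz": 0},
  {"jaw": -0.6,"tx": 0,"ty": -7.5,"tz": 0,"rx": 0,"ry": 0,"rz": 0},
  {"jaw": -0.6,"tx": 0,"ty": -11,"tz": 0,"rx": 0,"ry": 0,"rz": 0},
  {"jaw": -0.6,"tx": 0,"ty": -13,"tz": 0,"rx": 0,"ry": 0,"rz": 0},
])

```text
clock: 27.5
eef_pos: [649.4, -85.0, 162.4]
tcp_rot: [-1.206, 1.204, -1.213]
ft_force: [1.2, -0.4, 0.6]
grip_width: 0.798
```

Request:
step_arm([
  {"jaw": -0.6,"tx": 2,"ty": 0,"tz": -2,"rx": 0,"ry": 0,"rz": 0},
  {"jaw": -0.6,"tx": 5,"ty": 0,"tz": -4.5,"rx": 0,"ry": 0,"rz": 0},
  {"jaw": -0.6,"tx": 7.5,"ty": 0,"tz": -7,"rx": 0,"ry": 0,"rz": 0},
  {"jaw": -0.6,"tx": 10,"ty": 0,"tz": -9,"rx": 0,"ry": 0,"rz": 0},
  {"jaw": -0.6,"tx": 11,"ty": 0,"tz": -10,"rx": 0,"ry": 0,"rz": 0},
])

```text
clock: 27.92
eef_pos: [545.0, -197.0, 157.7]
tcp_rot: [-1.21, 1.21, -1.211]
ft_force: [-0.6, 0.2, 1.4]
grip_width: 0.8
```

```bash
python3 -c "
from h import *
go(0,0,0)
d=cam('scene'); save(d,'s25.png'); cv2.imwrite('pics/s25c.png',cv2.resize(cv2.cvtColor(d['image'][180:340,170:380],cv2.COLOR_RGB2BGR),None,fx=3.7,fy=3.7))
d=cam('top'); save(d,'t25.png')
W=cloud(d)
for n,(x,y,z,r) in {'flange':(628,91,22,33),'bearing':(628,91.5,63,26),'gear':(647,-85,24,28.5),'cap':(647,-85,50,23),'jar':(462,-135,50,26),'bottle':(747,10,150,10)}.items():
  m=(np.hypot(W[...,0]-x,W[...,1]-y)<r+12)&(abs(W[...,2]-z)<4)
  uv=np.argwhere(m)[:,::-1]
  if len(uv)==0: print(n,'none'); continue
  P=onplane(d,uv,z)
  print(n,m.sum(),np.round(cv2.minEnclosingCircle(P[:,:2].astype(np.float32))[0],1),np.round(cv2.minEnclosingCircle(P[:,:2].astype(np.float32))[1],1),np.median(W[m][:,2]))
"
```

```text
tx ty tz [-19.65  15.76 -54.53] eef [ 545.  -197.   157.7] t 27.92 w 68.0 F [-0.6  0.2  1.4] q [-0.39  0.14  1.89 -0.    1.11  1.18]
tilt [[-0.001, -0.0, 1.0], [-1.0, -0.001, -0.001], [0.001, -1.0, -0.0]]
flange 261 [628.9  92.1] 33.0 21.778536123373993
bearing 468 [627.4  90.7] 26.1 62.734346648982964
gear 131 [646.7 -84.5] 29.1 23.555065914374378
cap 423 [646.4 -84.6] 22.6 49.584100556256274
jar 460 [ 461.7 -135.3] 23.3 49.37792334772591
bottle 133 [746.2  10.3] 11.5 149.39980781056977
```

View pics/s25c.png

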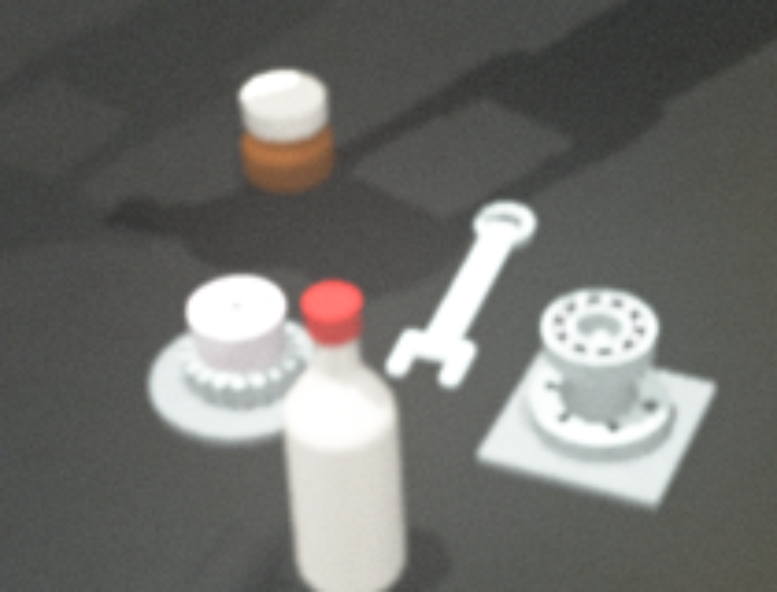

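View pics/t25.png

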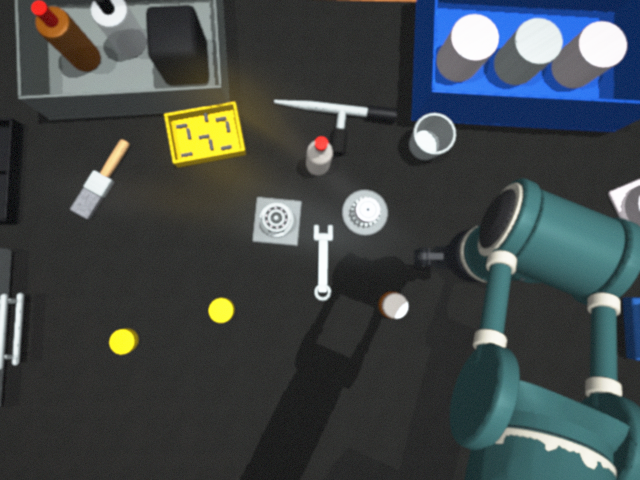

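Both stacks are seated, at top-view (277,219) and (367,211). The measured top heights are 21.8, 62.7, 23.6 and 49.6 mm against 22, 63, 24 and 50 expected. The jar and bottle haven't moved and the arm is clear, so I'll let it settle and hand in.

Request:
step_arm([
  {"jaw": -0.6,"tx": 0,"ty": 0,"tz": 0,"rx": 0,"ry": 0,"rz": 0},
  {"jaw": -0.6,"tx": 0,"ty": 0,"tz": 0,"rx": 0,"ry": 0,"rz": 0},
  {"jaw": -0.6,"tx": 0,"ty": 0,"tz": 0,"rx": 0,"ry": 0,"rz": 0},
])

```text
clock: 28.27
eef_pos: [548.3, -193.7, 157.1]
tcp_rot: [-1.209, 1.208, -1.208]
ft_force: [-0.0, -0.3, 0.2]
grip_width: 0.799
```

```bash
python3 -c "
from h import *
print(robot.job_done())"
```

```text
the job is handed in; nothing more can be done
None
```

I put the flange, then the sleeve, then the bearing on the square-foot keeper, and the gear, closed with the aluminium cap, on the round-foot keeper. The job was handed in at about 28 s; `job_done()` gave no verdict.

- **Heights:** the last top-camera check gave upper faces at 21.8 mm (flange), 62.7 mm (bearing), 23.6 mm (gear) and 49.6 mm (cap). The expected values are 22, 63, 24 and 50 mm. The sleeve's top was last measured before the bearing covered it.
- **Centring:** every part sits within about 2 mm of its post axis.
- **Bystanders:** the jar and bottle stand where they were, and the yellow caps were not touched.
- **Forces:** readings after each move stayed under about 15 N.
- **Arm at hand-in:** it stood clear of everything, with the force near zero.
- **Disagreements:** the scene camera read positions about 3 mm off the top camera, evenly for parts and posts. The first move call was refused because its rows left out fields. Neither had any effect on the result.

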